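Pack up the blade-straightening bench

ROBOT

A 7-joint arm with a two-finger parallel gripper is mounted at the origin on the work surface. World frame = base frame: x ahead of the robot, y to its left, z up, the work surface at z = 0. Lengths are in m, angles in rad, forces in N, time in s.
With the tool pointing down it reaches from about 0.425 to 0.875 m from the base axis. Payload 9.9 kg.
Tool frame: the origin (TCP) lies midway between the tips of the shut fingers; the grasp point (between the pads) lies 19 mm behind it; z points along the fingers, y is the line along which they close (so a half turn about z gives the same grasp; the last joint's range is limited). The gripper opens to 85 mm and grips with 20 to 120 N. Pads are 22 mm wide; open, the fingers measure 114 mm over their backs; the gripper's body (76 mm by 85 mm) begins 54 mm behind the grasp point. The pads swing forward as they close: fully open they stand 13 mm farther back than shut.
Start: joints at [-1.267, 0.576, 0.025, 1.437, -0.015, 1.129, -0.057], TCP at [0.255, 0.625, 0.231] pointing down, gripper open.
Joint ranges: [-2.76, 2.76], [-0.34, 2.15], [-1.52, 1.57], [0.19, 2.46], [-1.09, 4.23], [0.17, 1.99], [-2.82, 2.82]. Speed limits (rad/s): [2.22, 2.22, 3.01, 3.01, 3.14, 3.14, 3.14].

INTERFACE

Orientations are given as a unit quaternion [x, y, z, w].
In Python, from station import r gives the robot as it stands. The module is installed in compiled form; this text tells all that it offers.
- The arm moves only by the tool move_arm, never from a script. Its arguments are lists of equal length, an entry for each row: "offset": the shift along the tool's x, y, z normalised to -1 to 1, where 1 is 0.8 m, a list of three; "twist": the turn, a rotation vector about the tool's x, y, z normalised to -1 to 1, where 1 is pi/4 rad, a list of three. A call has 1 to 8 rows; each row shifts and turns the commanded pose from where the row before left it, along the tool's axes as they then stand; what a row does not reach is not made up. A row lasts 1/12 s, in which the tool goes at most 41.7 mm and 7.16 degrees, less where a joint would pass 70% of its speed; a pose out of reach is approached as far as the arm can. A call with a number of a shift or a turn outside -1 to 1 is refused whole. A call with a gripper value outside its range is refused whole. "claw" is the opening, from 0 (shut) to 1 (fully open), set as the call begins (left out, the last holds). The fingers move at their own pace and stop on an object; "squeeze" is the grip in N (left out, the last holds). Time passes only in rows, so rows that do not move let the fingers close. It gives the time, the measured TCP pose, the force, the opening and the grip force at its end, in the units of the state.
- r.get_obs(): the state, without advancing time (a new reading comes with each control period).
- r.get_image(name): name is "scene" or "side" or "wrist"; returns (picture, depth): 384x512x3 uint8, red, green, blue; 384x512 float32, m along the optical axis (not along the pixel's ray), 0 where there is no reading.
- r.calibration(name): a dict with "camera_matrix" (3x3 intrinsics, pixels), "pose" (4x4, takes a point from camera to world coordinates). Camera axes: x right, y up, looking along -z (the intrinsics and any distortion apply to the point x, -y, -z); pixel columns grow to the right and rows downward; lengths in m; the calibration is good to about 2 mm. A picture is of the moment at which its call begins: read the wrist's pose just before it. calibration takes no time and is no camera call; for the wrist camera it gives the pose at the moment of the call.
- r.finish_job(): hands the job in; it is judged then, once.
The state is a dict: "time_s": time; "q": joint angles; "dq": joint speeds; "joint_torque": joint torques, N m; "eef_pos": TCP position; "eef_rot": TCP orientation; "ft_force": force on the tool from outside, world axes, zero at the start; "torque": the same for the moment, N m; "gripper_width": opening from 0.0 (shut) to 1.0 (fully open); "grip_force": force on a finger pad.
Only numpy, scipy, OpenCV 4.12 (cv2) and the standard library are available. Lean on these libraries where they do the work, as an engineer would, in place of code of your own. Each camera call takes 0.05 s, during which the arm holds its last target. There are 200 camera calls.

TASK

Pack up the straightening bench for the night: pull the tool chest's drawer wide open, put away in it whichever of these lie about on the bench - steel bar, V-block, steel collar, cold chisel, loose hammer head, wire brush - and push the drawer fully shut. Only then turn the lamp down, by sliding the dimmer's grip to the white mark on its track. Leave everything else where it stands.

Things in the scene. Friction and masses are not known exactly. Their poses are not given: they have to be found in the camera images.
- chest_drawer0_handle (a point): Middle of the drawer's handle: a level steel bar 11 mm thick, 120 mm long, parallel to the chest's y, 62 mm above the bench, 29 mm free behind it, open above. Axes as the chest's (x away from the robot). In the frame of chest_front its x is -0.050 with the drawer shut, falling to -0.248 fully out; about 1 N of friction, no spring or latch.
- drawer_floor (a point): Point on the drawer's inner floor, midway along the inside of its front wall, moving with it, 22 mm above the bench; axes as the chest's. The floor runs 235 mm in +x and 129 mm to either side in y; side walls rise 56 mm over it, the front panel 67 mm; headroom inside 65 mm. With the drawer out by q, the floor from x = 0 to x = q - 0.006 is open to the sky, the rest under the chest's top.
- chest_front (a point): Middle of the front edge of the top panel of the grey steel tool chest, which is fixed on the bench: 280 mm deep, 300 mm wide, 100 mm high, one drawer across the front; two flat steel plates lie fast on the rear of its top. The point is 100 mm above the bench; x runs into the chest, away from the robot, the drawer pulls out along -x, y is level along the front, z up.
- dimmer (a joint): Position of the lamp dimmer's grip along its track, m: 0 to 0.12, growing towards the dimmer's +y; the painted mark is at 0.030. Slides with about 1.5 N of friction and stays where it is left.
- dimmer_top (a point): Centre of the top face of the dimmer's black grip, 28 mm (x, across the track) by 20 mm (y, along the track) by 40 mm high; top 79 mm above the bench, its foot on a dark steel rail 40 mm wide on a low grey box (56 by 190 mm), rail top 38 mm above the bench. x across the track, y along it.
- dimmer_mark (a point): The mark on the dimmer's rail: a short white line on either side of the track, level with where the middle of the grip is to stand; on the rail's top face, 38 mm above the bench. Axes as the dimmer's: y along the track in the direction in which the joint grows.
- bar: Plain bright steel bar 70 by 24 by 24 mm (x, y, z), about 300 g. Origin at the centre of its underside.
- vblock: Bright steel V-block 50 by 40 by 34 mm (x, y, z), its groove along x on top, about 280 g. Origin at the centre of its underside.
- collar: Dark steel collar lying flat: outside diameter 52 mm, bore 30 mm, 24 mm high, about 250 g. Origin at the centre of its underside.
- chisel: Short dark cold chisel of 14 mm square steel along x, 93 mm long over all (x from -0.045 to 0.048), blade 18 mm wide at +x, about 130 g. Origin at the underside below the middle.
- hammerhead: Dark steel hammer head without its handle, 74 mm long (x), square middle 30 by 28 by 28 mm, round faces on both ends, about 320 g. Origin at the centre of its underside.
- brush: Wire brush 110 mm long along x, 20 mm high: round 20 mm wooden handle to -x (from -0.055 to 0), then a steel ferrule 40 mm long and 42 mm wide with its middle at x = +0.015, then grey bristles 39 mm wide. About 100 g, heavier towards the ferrule. Origin at the underside below the middle.
- oiltin: Not part of the job: green oil tin 52 mm across and 90 mm high. Origin under its centre.
- offcut: Not part of the job: light wooden offcut 50 by 35 by 30 mm. Origin under its centre.
- jar: Not part of the job: clear jar with a white lid, 60 mm across and 75 mm high. Origin under its centre.
- woodblock: Not part of the job: wooden block 70 by 50 by 45 mm. Origin under its centre.
There are look-alikes about, which are no part of the job. Leave any pink or turquoise look-alike of the bar alone.

How it is judged:
By the outcome, as a careful person would: the job done as asked, in the order asked, and still so for the second after the job is handed in, with the robot touching nothing.
Of bar, vblock, collar, chisel, hammerhead, brush only 4 to 6 are there at a start; the rules pass over those that are not, and their reading is None.
At some moment in a run one of bar, vblock, collar, chisel, hammerhead, brush may be knocked a few centimetres aside while the robot is not near it.
Once in a run the grip may slacken for a moment while it holds something.
It also fails if it takes over 210 s, if anything falls off the work surface, if the arm or the gripper's body presses on something with over 40 N, if the wrist force passes 120 N, or if a joint passes its speed limit or range.

## Working session

There is one attempt and no reset: what is moved stays moved. The work goes in short steps, Python scripts to look and compute and a tool call to move; the robot and the scene stay as the last step left them, time stands still between calls to the robot, and variables do not carry over. Pictures are saved under pics/ and viewed, at most 14 in all, crops included, and the job is handed in when it is done.

Besides the shell and the picture viewer there is one more tool, called after "Request:" as a command line: name --argument value ..., lists and objects as JSON in quotes. move_arm: Moves the arm, as the interface text tells. Its arguments: {"type":"object","properties":{"offset":{"type":"array","items":{"type":"array","items":{"type":"number","minimum":-1,"maximum":1}}},"twist":{"type":"array","items":{"type":"array","items":{"type":"number","minimum":-1,"maximum":1}}},"claw":{"type":"number"},"squeeze":{"type":"number"}},"required":["offset","twist"]}

```bash
mkdir -p pics; ls
python3 - <<'E'
from station import r
import cv2,numpy as np
o=r.get_obs();print({k:np.round(v,3).tolist() for k,v in o.items()})
for n in("scene","side","wrist"):
    c=r.calibration(n);im,d=r.get_image(n);np.savez(f"pics/{n}0.npz",im=im,d=d,K=c["camera_matrix"],T=c["pose"]);print(n,{k:(np.round(v,3).tolist() if not isinstance(v,str) else v) for k,v in c.items()},(d>0).mean())
    cv2.imwrite(f"pics/{n}0.png",cv2.resize(im[:,:,::-1],(800,600),interpolation=cv2.INTER_CUBIC))
E
```

```text
pics
{'time_s': 0.0, 'q': [-1.267, 0.577, 0.025, 1.438, -0.015, 1.129, -0.056], 'dq': [0.001, 0.002, -0.0, 0.001, -0.002, -0.001, -0.001], 'joint_torque': [-0.0, -76.575, 2.251, -28.596, 0.016, 0.013, -0.0], 'eef_pos': [0.255, 0.624, 0.23], 'eef_rot': [0.193, 0.981, -0.001, -0.0], 'ft_force': [-0.467, -0.207, 1.071], 'torque': [-0.026, 0.0, -0.018], 'grip_force': 0.0, 'gripper_width': 1.004}
scene {'camera_matrix': [[390.817, 0.0, 251.565], [0.0, 390.817, 192.865], [0.0, 0.0, 1.0]], 'pose': [[0.124, -0.623, 0.772, 1.305], [0.992, 0.064, -0.108, -0.193], [0.018, 0.779, 0.626, 0.751], [0.0, 0.0, 0.0, 1.0]]} 0.9957275390625
side {'camera_matrix': [[413.845, 0.0, 256.924], [0.0, 413.845, 188.753], [0.0, 0.0, 1.0]], 'pose': [[0.944, 0.22, -0.245, 0.183], [-0.329, 0.594, -0.734, -0.975], [-0.016, 0.774, 0.633, 0.867], [0.0, 0.0, 0.0, 1.0]]} 0.9960123697916666
wrist {'camera_matrix': [[299.87, 0.0, 256.345], [0.0, 299.87, 193.443], [0.0, 0.0, 1.0]], 'pose': [[0.378, -0.888, -0.262, 0.188], [0.926, 0.362, 0.109, 0.653], [-0.002, -0.284, 0.959, 0.374], [0.0, 0.0, 0.0, 1.0]]} 0.9959259033203125
```

View pics/scene0.png

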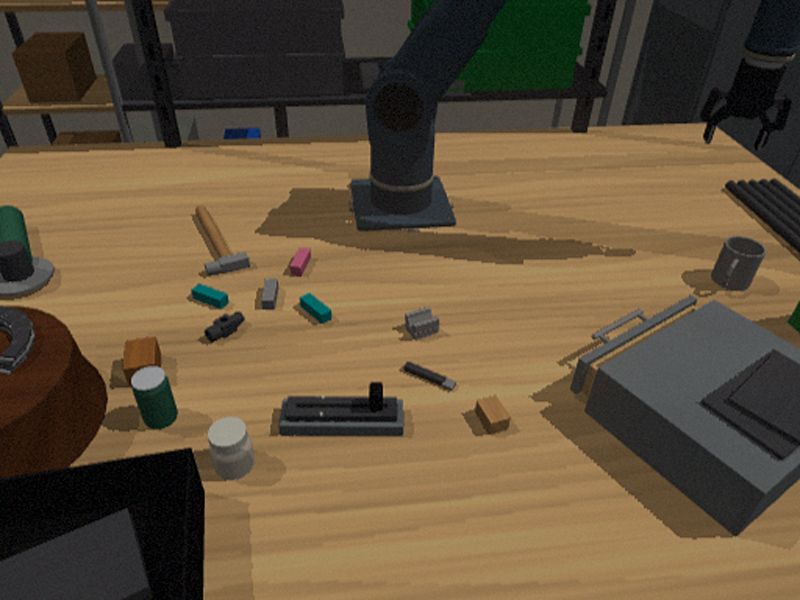

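View pics/side0.png

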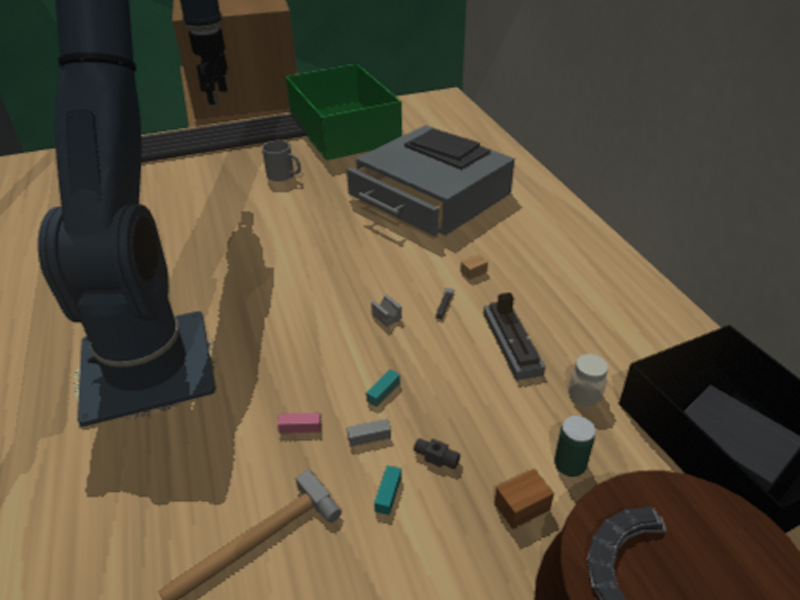

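The scene shows the bar at (270,293), V-block (422,322), chisel (430,375), hammer head (225,326), dimmer grip (375,395) and the chest on the right with its handle at (620,325). I see no collar or brush. Next I'll measure from depth.

```bash
cat > h.py <<'E'
import numpy as np,cv2
def cloud(im,d,K,T):
    v,u=np.mgrid[:d.shape[0],:d.shape[1]]
    P=np.stack([(u-K[0,2])/K[0,0]*d,-(v-K[1,2])/K[1,1]*d,-d],-1)
    return P@T[:3,:3].T+T[:3,3]
def load(f):
    z=np.load(f);return z["im"],z["d"],cloud(z["im"],z["d"],z["K"],z["T"])
def snap(n):
    from station import r
    c=r.calibration(n);im,d=r.get_image(n);return im,d,cloud(im,d,c["camera_matrix"],c["pose"])
def blob(P,d,c,rad,zmin,zmax):
    m=(d>0)&(np.hypot(P[...,0]-c[0],P[...,1]-c[1])<rad)&(P[...,2]>zmin)&(P[...,2]<zmax)
    q=P[m];
    if len(q)<5:return None
    (cx,cy),(w,h),a=cv2.minAreaRect((q[:,:2]*1000).astype(np.float32))
    if w<h:w,h,a=h,w,a+90
    return [round(cx/1000,4),round(cy/1000,4)],[round(w),round(h)],round((a+90)%180-90,1),round(float(np.median(q[:,2])),4),len(q)
E
python3 - <<'E'
from h import *
S=load("pics/scene0.npz");D=load("pics/side0.npz")
s=.64
for nm,u,v in [("bar",270,293),("vb",422,322),("ch",430,375),("hh",225,326),("grip",376,390),("tealA",315,307),("tealB",210,295),("pink",300,261),("tin",152,400),("off",492,414),("handle",620,325),("panelL",692,300),("panelR",580,378),("frontL",713,305),("frontR",590,402)]:
    p=S[2][int(v*s),int(u*s)];print(nm,p.round(3))
    for tag,X in(("sc",S),("si",D)):
        if nm in("bar","vb","ch","hh","grip","tealA","tealB","pink","off"):print("  ",tag,blob(X[2],X[1],p,.06,.07 if nm=="grip" else .007,.09),)
def bench(X):
    q=X[2][(X[1]>0)&(abs(X[2][...,2])<.01)&(abs(X[2][...,0]-.6)<.3)&(abs(X[2][...,1])<.4)];print(np.median(q[:,2]),np.std(q[:,2]))
bench(S);bench(D)
E
```

```text
bar [ 0.36  -0.302  0.027]
   sc ([0.3462, -0.3022], [75, 24], -5.5, 0.0244, 169)
   si ([0.3447, -0.2798], [76, 70], 86.7, 0.0244, 330)
vb [ 0.485 -0.025  0.034]
   sc ([0.4678, -0.0234], [51, 47], -69.6, 0.0256, 310)
   si ([0.465, -0.0241], [54, 42], -69.9, 0.0257, 247)
ch [ 0.599 -0.029  0.015]
   sc ([0.5919, -0.029], [93, 20], 52.2, 0.0134, 199)
   si ([0.5894, -0.0325], [98, 18], 55.9, 0.0146, 100)
hh [ 0.451 -0.376  0.028]
   sc ([0.4356, -0.3801], [75, 31], -48.7, 0.025, 263)
   si ([0.4328, -0.3826], [74, 30], -49.6, 0.0263, 351)
grip [ 0.682 -0.13   0.08 ]
   sc ([0.6775, -0.1293], [31, 19], -6.1, 0.0787, 95)
   si ([0.6736, -0.1309], [30, 19], -6.2, 0.0784, 60)
tealA [ 0.408 -0.217  0.023]
   sc ([0.4001, -0.2156], [72, 24], 33.3, 0.0241, 205)
   si ([0.4063, -0.2093], [102, 32], 42.1, 0.0246, 267)
tealB [ 0.351 -0.414  0.024]
   sc ([0.3419, -0.4171], [74, 27], 57.0, 0.0239, 218)
   si ([0.3387, -0.4195], [71, 25], 56.4, 0.0251, 341)
pink [ 0.263 -0.242  0.027]
   sc ([0.2529, -0.2473], [100, 32], -26.9, 0.0241, 153)
   si ([0.2589, -0.2416], [105, 45], -16.6, 0.0241, 319)
tin [ 0.658 -0.457  0.069]
off [0.703 0.048 0.029]
   sc ([0.6955, 0.0522], [52, 37], 13.6, 0.0299, 369)
   si ([0.7112, 0.0553], [96, 40], 15.4, 0.0286, 188)
handle [0.562 0.307 0.063]
panelL [0.539 0.443 0.089]
panelR [0.668 0.198 0.056]
frontL [0.569 0.463 0.101]
frontR [0.696 0.21  0.027]
0.001194457399744886 0.0015310965896428964
0.0018258629121356007 0.0018740672758913951
```

Run:
```python
from h import *
for f in("scene","side"):
    im,d,P=load(f"pics/{f}0.npz")
    m=(d>0)&(abs(P[...,2]-.1015)<.004)&(P[...,0]>.5)&(P[...,0]<1.1)&(P[...,1]>.1)&(P[...,1]<.75)
    n,l,st,_=cv2.connectedComponentsWithStats(m.astype(np.uint8));k=1+st[1:,4].argmax();q=P[l==k]
    m2=(d>0)&(P[...,2]>.09)&(P[...,2]<.125)&(P[...,0]>.5)&(P[...,0]<1.1)&(P[...,1]>.1)&(P[...,1]<.75)
    q=P[m2]
    R=cv2.minAreaRect((q[:,:2]*1000).astype(np.float32));print(f,R,cv2.boxPoints(R).round().tolist(),np.median(q[:,2]))
    # handle: z .05-.075 in front of the chest
    q=P[(d>0)&(P[...,2]>.055)&(P[...,2]<.075)&(P[...,0]>.45)&(P[...,0]<.62)&(P[...,1]>.22)&(P[...,1]<.45)]
    a=np.radians(R[2]);
    np.save(f"pics/{f}_q.npy",q);print(len(q))
```

```text
scene ((723.324951171875, 393.2500305175781), (300.4786071777344, 306.0454406738281), 27.925086975097656) [[519.0, 458.0], [662.0, 188.0], [928.0, 328.0], [784.0, 599.0]] 0.1015741649195393
230
side ((671.5609741210938, 508.9462585449219), (323.3970642089844, 574.0079345703125), 23.212984085083008) [[410.0, 709.0], [636.0, 181.0], [933.0, 309.0], [707.0, 836.0]] 0.10283679708270865
277
```

Run:
```python
from h import *
for f in("scene","side"):
    im,d,P=load(f"pics/{f}0.npz")
    m=(d>0)&(P[...,2]>.096)&(P[...,2]<.107)&(P[...,0]>.5)&(P[...,0]<1.0)&(P[...,1]>.15)&(P[...,1]<.65)
    n,l,st,_=cv2.connectedComponentsWithStats(m.astype(np.uint8));k=1+st[1:,4].argmax();q=P[l==k]
    R=cv2.minAreaRect((q[:,:2]*1000).astype(np.float32));print(f,R[1:],cv2.boxPoints(R).round().tolist())
    # front edge line fit
    th=np.radians(28);
    for it in range(3):
        ex=np.array([np.cos(th),np.sin(th)]);ey=np.array([-ex[1],ex[0]])
        X=q[:,:2]@ex;Y=q[:,:2]@ey
        bins=np.arange(Y.min()+.02,Y.max()-.02,.01)
        pts=np.array([q[:,:2][i][X[i].argmin()] for b in bins for i in [np.where(abs(Y-b)<.005)[0]]])
        L=cv2.fitLine((pts*1000).astype(np.float32),cv2.DIST_HUBER,0,.01,.01).ravel();th=np.arctan2(L[1],L[0])-np.pi/2
        if th<-1.6: th+=np.pi
    ex=np.array([np.cos(th),np.sin(th)]);ey=np.array([-ex[1],ex[0]])
    X=np.median(pts@ex);Y=q[:,:2]@ey;ym=(Y.min()+Y.max())/2
    c=X*ex+ym*ey;print(" yaw",np.degrees(th),"front",c.round(4),"width",np.ptp(Y).round(3),"pts x",X.round(4))
    g=np.load(f"pics/{f}_q.npy");lx=(g[:,:2]-c)@ex;ly=(g[:,:2]-c)@ey
    i=(lx<-.035)&(abs(ly)<.05);print(" handle lx",np.percentile(lx[i],[2,25,50,75,98]).round(4),"z",g[i,2].max().round(4), "y range",ly[lx<-.035].min(),ly[lx<-.035].max())
    i=(d>0)&(P[...,2]>.03)&(P[...,2]<.095);a=P[i];lx=(a[:,:2]-c)@ex;ly=(a[:,:2]-c)@ey
    k=(abs(ly)<.14)&(lx<.03)&(lx>-.09);print(np.histogram(lx[k],np.arange(-.09,.035,.01)))
```

```text
scene ((266.0173034667969, 305.2207946777344), 27.72269058227539) [[550.0, 475.0], [692.0, 205.0], [928.0, 328.0], [786.0, 599.0]]
 yaw 27.479803 front [0.6222 0.3406] width 0.305 pts x 0.7091
 handle lx [-0.0776 -0.0743 -0.0712 -0.0692 -0.0552] z 0.0713 y range -0.06763432956497081 0.06443574356016582
(array([  0, 107,  58,  16,   0, 220, 459, 249,   8,   0,   0,   0]), array([-9.00000000e-02, -8.00000000e-02, -7.00000000e-02, -6.00000000e-02,
       -5.00000000e-02, -4.00000000e-02, -3.00000000e-02, -2.00000000e-02,
       -1.00000000e-02, -4.16333634e-17,  1.00000000e-02,  2.00000000e-02,
        3.00000000e-02]))
side ((271.4053649902344, 308.6475830078125), 27.6666259765625) [[543.0, 475.0], [687.0, 201.0], [927.0, 327.0], [784.0, 601.0]]
 yaw 27.559689 front [0.6168 0.3389] width 0.309 pts x 0.7036
 handle lx [-0.0786 -0.0747 -0.0687 -0.0374 -0.0352] z 0.0748 y range -0.07705494875160727 0.14064509007572704
(array([  1,  77,  15,   8,  31, 673,  74,   3,  24,  89,   9,   9]), array([-9.00000000e-02, -8.00000000e-02, -7.00000000e-02, -6.00000000e-02,
       -5.00000000e-02, -4.00000000e-02, -3.00000000e-02, -2.00000000e-02,
       -1.00000000e-02, -4.16333634e-17,  1.00000000e-02,  2.00000000e-02,
        3.00000000e-02]))
```

The drawer is already about 22 mm out. Its handle is near (0.556, 0.307), with chest yaw 27.6°. Now a planning helper.

```bash
cat > plan.py <<'E'
import sys,numpy as np
from station import r
from scipy.spatial.transform import Rotation as Ro
C=np.array([.620,.340]);YAW=27.6
def rot(a):a=np.radians(a);return np.array([[np.cos(a),-np.sin(a)],[np.sin(a),np.cos(a)]])
def loc(x,y):return C+rot(YAW)@[x,y]
def plan(wps,start=None):
    """waypoints (x,y,z,psi): prints lateral offset in the tool frame BEFORE the turn, dz, turn, in units"""
    o=r.get_obs();M=Ro.from_quat(o["eef_rot"]).as_matrix();p=np.array(o["eef_pos"]);psi=np.degrees(np.arctan2(M[1,1],M[0,1]))
    print("t",round(o["time_s"],1),"at",p.round(4),"psi",psi.round(1),"tilt",np.degrees(np.arccos(-M[2,2])).round(1),"w",round(o["gripper_width"],2),"grip",round(o["grip_force"],1),"F",np.round(o["ft_force"],1))
    for x,y,z,s in wps:
        s=psi if s is None else s
        tp=rot(psi+90).T@(np.array([x,y])-p[:2]);off=np.array([tp[0],-tp[1],p[2]-z])   # tool x at psi+90, tool y at psi
        tw=-((s-psi+90)%180-90)
        n=max(int(np.ceil(np.linalg.norm(off)/.04)),int(np.ceil(abs(tw)/7)),1)
        print("->",(round(x,3),round(y,3),round(z,3),round(s,1)),"off",(off/.8).round(4).tolist(),"twist",round(tw/45,3),"| rows",n,"per row",(off/.8/n).round(4).tolist(),round(tw/45/n,4))
        p=np.array([x,y,z]);psi=psi-tw
E
python3 - <<'E'
from plan import *
h=loc(-.072,0);plan([(h[0],h[1],.16,None),(h[0],h[1],.16,YAW),(h[0],h[1],.044,YAW)]+[(*loc(-.25,0),.044,YAW)])
E
```

```text
t 0.1 at [0.2551 0.6246 0.2306] psi 67.8 tilt 0.1 w 1.0 grip 0.0 F [ 0.2 -0.8 -0.8]
-> (np.float64(0.556), np.float64(0.307), 0.16, np.float64(67.8)) off [-0.4987, -0.2256, 0.0883] twist -0.0 | rows 12 per row [-0.0416, -0.0188, 0.0074] -0.0
-> (np.float64(0.556), np.float64(0.307), 0.16, 27.6) off [0.0, -0.0, 0.0] twist 0.893 | rows 6 per row [0.0, -0.0, 0.0] 0.1488
-> (np.float64(0.556), np.float64(0.307), 0.044, 27.6) off [0.0, -0.0, 0.145] twist -0.0 | rows 3 per row [0.0, -0.0, 0.0483] -0.0
-> (np.float64(0.398), np.float64(0.224), 0.044, 27.6) off [-0.0, -0.2225, 0.0] twist -0.0 | rows 5 per row [-0.0, -0.0445, 0.0] -0.0
```

Request:
move_arm --offset '[[-0.0312,-0.0141,0.0055],[-0.0312,-0.0141,0.0055],[-0.0312,-0.0141,0.0055],[-0.0312,-0.0141,0.0055],[-0.0312,-0.0141,0.0055],[-0.0312,-0.0141,0.0055],[-0.0312,-0.0141,0.0055],[-0.0312,-0.0141,0.0055]]' --twist '[[0,0,0],[0,0,0],[0,0,0],[0,0,0],[0,0,0],[0,0,0],[0,0,0],[0,0,0]]' --claw 0.33

```text
time_s: 0.82
eef_pos: [0.4067, 0.4647, 0.1957]
eef_rot: [0.193, 0.981, -0.0, -0.0]
ft_force: [1.0, 0.5, 0.0]
gripper_width: 0.332
grip_force: 0.0
```

Request:
move_arm --offset '[[-0.0312,-0.0141,0.0055],[-0.0312,-0.0141,0.0055],[-0.0312,-0.0141,0.0055],[-0.0312,-0.0141,0.0055],[-0.0312,-0.0141,0.0055],[-0.0312,-0.0141,0.0055],[-0.0312,-0.0141,0.0055],[-0.0312,-0.0141,0.0055]]' --twist '[[0,0,0],[0,0,0],[0,0,0],[0,0,0],[0,0,0],[0,0,0],[0,0,0],[0,0,0]]'

```text
time_s: 1.48
eef_pos: [0.5574, 0.3057, 0.1605]
eef_rot: [0.193, 0.981, -0.0, -0.0]
ft_force: [0.4, -0.2, -0.9]
gripper_width: 0.327
grip_force: 0.0
```

Request:
move_arm --offset '[[0,0,0],[0,0,0],[0,0,0],[0,0,0],[0,0,0],[0,0,0],[0,0,0],[0,0,0]]' --twist '[[0,0,0.1276],[0,0,0.1276],[0,0,0.1276],[0,0,0.1276],[0,0,0.1276],[0,0,0.1276],[0,0,0.1276],[0,0,0]]'

```text
time_s: 2.15
eef_pos: [0.5564, 0.3069, 0.1606]
eef_rot: [0.52, 0.854, -0.0, -0.0]
ft_force: [-0.2, -0.3, 0.3]
gripper_width: 0.332
grip_force: 0.0
```

Run:
```python
from plan import *
from h import *
h=loc(-.072,0);plan([(h[0],h[1],.16,YAW),(h[0],h[1],.044,YAW)])
X=snap("wrist");cv2.imwrite("pics/w1.png",X[0][:,:,::-1])
P,d=X[2],X[1];L=(P[...,:2]-C)@rot(YAW);m=(d>0)&(L[...,0]<-.05)&(L[...,0]>-.1)&(abs(L[...,1])<.05)&(P[...,2]>.055)&(P[...,2]<.075)
print(m.sum(),np.percentile(L[m][:,0],[5,50,95]))
```

```text
t 2.1 at [0.5564 0.3069 0.1606] psi 27.3 tilt 0.0 w 0.33 grip 0.0 F [-0.2 -0.3  0.3]
-> (np.float64(0.556), np.float64(0.307), 0.16, 27.6) off [-0.0002, -0.0004, 0.0007] twist -0.006 | rows 1 per row [-0.0002, -0.0004, 0.0007] -0.0058
-> (np.float64(0.556), np.float64(0.307), 0.044, 27.6) off [0.0, -0.0, 0.145] twist -0.0 | rows 3 per row [0.0, -0.0, 0.0483] -0.0
1705 [-0.07682313 -0.07108942 -0.05876429]
```

View pics/w1.png

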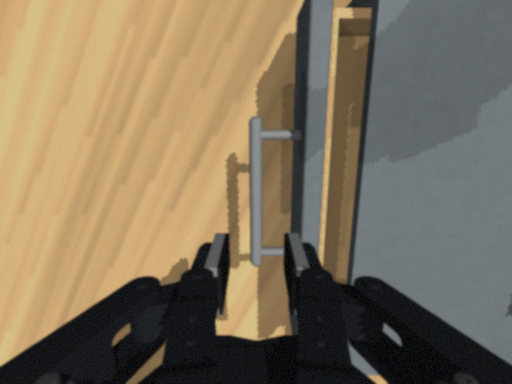

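The wrist view shows the handle (col 256, rows 120–265) between the fingers, but the fingers may be closer to its lower end than I expected. I'll measure its y range.

Run:
```python
from plan import *
from h import *
X=snap("wrist")
P,d=X[2],X[1];L=(P[...,:2]-C)@rot(YAW)
for v in (125,160,200,230,260):
    print(v,L[v,256].round(3),P[v,256].round(3), P[v,246:268,2].round(3)[::4])
m=(d>0)&(abs(P[...,2]-.1015)<.005)&(L[...,0]>-.01)&(L[...,0]<.1)
print("front edge",np.percentile(L[m][:,0],[0.5,2]),"n",m.sum())
p=r.calibration("wrist")["pose"];print(p.round(3).tolist())
```

```text
125 [-0.072  0.058] [0.53  0.358 0.068] [ 0.     0.066  0.069  0.068  0.065 -0.   ]
160 [-0.072  0.031] [0.542 0.334 0.068] [0.001 0.065 0.068 0.069 0.065 0.   ]
200 [-0.072 -0.002] [0.558 0.305 0.069] [0.001 0.065 0.068 0.068 0.064 0.001]
230 [-0.072 -0.029] [0.57  0.281 0.069] [0.001 0.065 0.067 0.068 0.062 0.001]
260 [-0.072 -0.057] [0.583 0.256 0.069] [0.    0.065 0.068 0.067 0.    0.001]
front edge [0.0017391 0.0025599] n 41994
[[0.885, -0.447, -0.132, 0.523], [0.466, 0.848, 0.252, 0.372], [-0.001, -0.284, 0.959, 0.304], [0.0, 0.0, 0.0, 1.0]]
```

Request:
move_arm --offset '[[0,0,0.0292],[0,0,0.0292],[0,0,0.0292],[0,0,0.0292],[0,0,0.0292],[0,0,0],[0,0,0],[0,0,0]]' --twist '[[0,0,0],[0,0,0],[0,0,0],[0,0,0],[0,0,0],[0,0,0],[0,0,0],[0,0,0]]'

```text
time_s: 2.92
eef_pos: [0.5587, 0.3079, 0.0457]
eef_rot: [0.517, 0.856, 0.002, 0.001]
ft_force: [1.7, 0.4, 10.2]
gripper_width: 0.331
grip_force: 4.2
```

Request:
move_arm --offset '[[0,0,0],[0,0,0],[0,0,0],[0,0,0],[0,0,0]]' --twist '[[0,0,0],[0,0,0],[0,0,0],[0,0,0],[0,0,0]]' --claw 0 --squeeze 40

```text
time_s: 3.33
eef_pos: [0.5571, 0.307, 0.0446]
eef_rot: [0.517, 0.856, 0.0, 0.0]
ft_force: [-0.7, 0.2, 5.9]
gripper_width: 0.117
grip_force: 39.0
```

Request:
move_arm --offset '[[0,-0.0276,0],[0,-0.0276,0],[0,-0.0276,0],[0,-0.0276,0],[0,-0.0276,0],[0,-0.0276,0],[0,-0.0276,0],[0,-0.0276,0]]' --twist '[[0,0,0],[0,0,0],[0,0,0],[0,0,0],[0,0,0],[0,0,0],[0,0,0],[0,0,0]]'

```text
time_s: 4.0
eef_pos: [0.4012, 0.2255, 0.0446]
eef_rot: [0.517, 0.856, 0.002, 0.001]
ft_force: [72.4, 38.9, -10.9]
gripper_width: 0.113
grip_force: 54.2
```

Run:
```python
from plan import *
plan([(*loc(-.249,0),.044,YAW)])
print((np.array(r.get_obs()["eef_pos"][:2])-C)@rot(YAW))
```

```text
t 4.0 at [0.4012 0.2255 0.0446] psi 27.7 tilt 0.3 w 0.11 grip 54.2 F [ 72.4  38.9 -10.9]
-> (np.float64(0.399), np.float64(0.225), 0.044, 27.6) off [0.0002, -0.0025, 0.0008] twist 0.002 | rows 1 per row [0.0002, -0.0025, 0.0008] 0.0024
[-2.46982620e-01 -1.20433095e-04]
```

Request:
move_arm --offset '[[0,0.005,0],[0,0,0],[0,0,0],[0,0,0]]' --twist '[[0,0,0],[0,0,0],[0,0,0],[0,0,0]]' --claw 0.28

```text
time_s: 4.33
eef_pos: [0.4034, 0.2267, 0.0439]
eef_rot: [0.518, 0.856, -0.0, -0.0]
ft_force: [-0.6, 1.3, 1.1]
gripper_width: 0.281
grip_force: 0.5
```

Request:
move_arm --offset '[[0,0,-0.02],[0,0,-0.04],[0,0,-0.05],[0,0,-0.05],[0,0,-0.04]]' --twist '[[0,0,0],[0,0,0],[0,0,0],[0,0,0],[0,0,0]]'

```text
time_s: 4.75
eef_pos: [0.4037, 0.2264, 0.2064]
eef_rot: [0.518, 0.855, -0.0, 0.0]
ft_force: [1.7, 1.1, -0.8]
gripper_width: 0.283
grip_force: 0.0
```

Run:
```python
from plan import *
from h import *
import cv2
for n in("scene","side"):
    X=snap(n);P,d=X[2],X[1];L=(P[...,:2]-C)@rot(YAW)
    m=(d>0)&(P[...,2]>.055)&(P[...,2]<.072)&(abs(L[...,1])<.05)&(L[...,0]<-.1)&(L[...,0]>-.29)
    print(n,"handle+front",np.histogram(L[m][:,0],np.arange(-.27,-.18,.005)))
    m=(d>0)&(P[...,2]>.01)&(P[...,2]<.04)&(abs(L[...,1])<.11)&(L[...,0]<-.03)&(L[...,0]>-.23);print("floor z",np.median(P[m][:,2]),np.percentile(L[m][:,0],[1,99]))
    for nm,c in(("bar",(.345,-.302)),("vb",(.466,-.024)),("ch",(.591,-.03)),("hh",(.434,-.381))):print(nm,blob(P,d,c,.05,.007,.06))
    if n=="side":cv2.imwrite("pics/side1.png",X[0][:,:,::-1])
plan([(.466,-.024,.2,None),(.466,-.024,.2,20)])
```

```text
scene handle+front (array([ 0,  0,  0,  0,  2, 29, 63,  4,  2,  0,  0,  0,  0,  0,  0,  0, 89,
       10]), array([-0.27 , -0.265, -0.26 , -0.255, -0.25 , -0.245, -0.24 , -0.235,
       -0.23 , -0.225, -0.22 , -0.215, -0.21 , -0.205, -0.2  , -0.195,
       -0.19 , -0.185, -0.18 ]))
floor z 0.02341847863180907 [-0.1879279  -0.04283046]
bar ([0.347, -0.3022], [75, 24], -5.1, 0.0244, 169)
vb ([0.4725, -0.0328], [73, 45], -71.0, 0.0256, 315)
ch ([0.5931, -0.0299], [93, 18], 52.3, 0.0135, 199)
hh ([0.436, -0.3794], [75, 31], -46.9, 0.0253, 266)
side handle+front (array([ 0,  0,  0, 14, 39, 11,  3,  2,  1,  3,  3, 33, 38,  1,  0,  0,  0,
        0]), array([-0.27 , -0.265, -0.26 , -0.255, -0.25 , -0.245, -0.24 , -0.235,
       -0.23 , -0.225, -0.22 , -0.215, -0.21 , -0.205, -0.2  , -0.195,
       -0.19 , -0.185, -0.18 ]))
floor z 0.024271978756819967 [-0.21172277 -0.0312127 ]
bar ([0.3434, -0.3048], [70, 27], -3.9, 0.0248, 313)
vb ([0.4653, -0.0258], [53, 44], -67.5, 0.0259, 246)
ch ([0.5978, -0.0364], [97, 37], 54.9, 0.0147, 98)
hh ([0.4325, -0.3817], [74, 30], -48.7, 0.0262, 354)
t 4.8 at [0.4058 0.2279 0.2085] psi 27.6 tilt 0.4 w 0.28 grip 0.0 F [-0.1  0.2 -0.8]
-> (0.466, -0.024, 0.2, np.float64(27.6)) off [-0.3139, -0.0792, 0.0106] twist -0.0 | rows 7 per row [-0.0448, -0.0113, 0.0015] -0.0
-> (0.466, -0.024, 0.2, 20) off [0.0, -0.0, 0.0] twist 0.169 | rows 2 per row [0.0, -0.0, 0.0] 0.0845
```

View pics/side1.png

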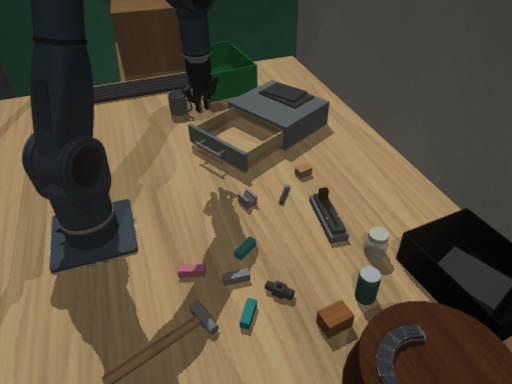

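The drawer is open in the side view (box near (235,135)). Now to above the V-block.

Request:
move_arm --offset '[[-0.0392,-0.0099,0.0013],[-0.0392,-0.0099,0.0013],[-0.0392,-0.0099,0.0013],[-0.0392,-0.0099,0.0013],[-0.0392,-0.0099,0.0013],[-0.0392,-0.0099,0.0013],[-0.0392,-0.0099,0.0013],[-0.0392,-0.0099,0.0013]]' --twist '[[0,0,0],[0,0,0],[0,0,0],[0,0,0],[0,0,0],[0,0,0],[0,0,0],[0,0,0]]' --claw 0.8

```text
time_s: 5.52
eef_pos: [0.4633, -0.0264, 0.1951]
eef_rot: [0.518, 0.855, -0.0, -0.001]
ft_force: [1.2, 0.2, 0.6]
gripper_width: 0.796
grip_force: 0.0
```

Request:
move_arm --offset '[[0,0,0],[0,0,0],[0,0,0],[0,0,0]]' --twist '[[0,0,0.085],[0,0,0.085],[0,0,0],[0,0,0]]'

```text
time_s: 5.85
eef_pos: [0.4633, -0.0248, 0.1951]
eef_rot: [0.573, 0.82, -0.001, -0.001]
ft_force: [-0.2, 0.4, 0.1]
gripper_width: 0.801
grip_force: 0.0
```

Run:
```python
from plan import *
from h import *
X=snap("wrist");P,d=X[2],X[1]
print(blob(P,d,(.466,-.024),.05,.007,.06),"top",blob(P,d,(.466,-.024),.05,.028,.06))
cv2.imwrite("pics/w2.png",X[0][:,:,::-1])
plan([(.466,-.024,.2,20),(.466,-.024,.006,20)])
```

```text
([0.4685, -0.0229], [50, 39], -70.3, 0.0277, 1834) top ([0.4685, -0.0227], [50, 39], -70.6, 0.0341, 891)
t 5.9 at [ 0.4634 -0.0245  0.1953] psi 20.1 tilt 0.1 w 0.8 grip 0.0 F [-0.4  1.1  0.7]
-> (0.466, -0.024, 0.2, 20) off [-0.0005, 0.0033, -0.0059] twist 0.003 | rows 1 per row [-0.0005, 0.0033, -0.0059] 0.0027
-> (0.466, -0.024, 0.006, 20) off [0.0, -0.0, 0.2425] twist -0.0 | rows 5 per row [0.0, -0.0, 0.0485] -0.0
```

View pics/w2.png

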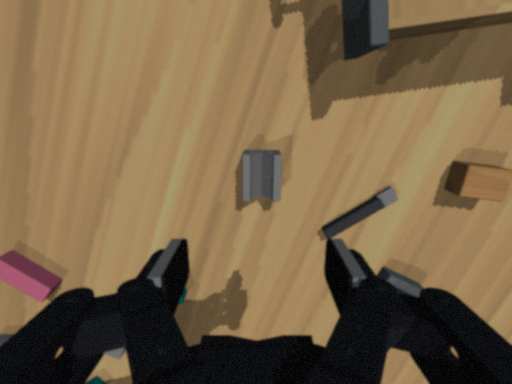

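The wrist view shows the V-block (262,175) with its groove vertical in the image, so the fingers will close across it. The chisel is at (360,212).

Request:
move_arm --offset '[[0,0.0033,0.035],[0,0.0033,0.045],[0,0,0.045],[0,0,0.045],[0,0,0.035],[0,0,0.026],[0,0,0],[0,0,0]]' --twist '[[0,0,0],[0,0,0],[0,0,0],[0,0,0],[0,0,0],[0,0,0],[0,0,0],[0,0,0]]'

```text
time_s: 6.57
eef_pos: [0.4679, -0.0228, 0.0105]
eef_rot: [0.573, 0.819, -0.001, -0.001]
ft_force: [0.6, -0.3, 0.2]
gripper_width: 0.801
grip_force: 0.0
```

Request:
move_arm --offset '[[0,0,0],[0,0,0],[0,0,0],[0,0,0],[0,0,0],[0,0,0]]' --twist '[[0,0,0],[0,0,0],[0,0,0],[0,0,0],[0,0,0],[0,0,0]]' --claw 0 --squeeze 60

```text
time_s: 7.07
eef_pos: [0.4694, -0.0229, 0.0127]
eef_rot: [0.574, 0.819, 0.001, 0.001]
ft_force: [-1.0, -0.4, 7.3]
gripper_width: 0.457
grip_force: 60.3
```

Request:
move_arm --offset '[[0,0,-0.02],[0,0,-0.04],[0,0,-0.05],[0,0,-0.05],[0,0,-0.04],[0,0,-0.02],[0,0,0],[0,0,0]]' --twist '[[0,0,0],[0,0,0],[0,0,0],[0,0,0],[0,0,0],[0,0,0],[0,0,0],[0,0,0]]'

```text
time_s: 7.73
eef_pos: [0.4689, -0.0227, 0.1882]
eef_rot: [0.574, 0.819, 0.001, 0.001]
ft_force: [-0.1, 0.4, -3.9]
gripper_width: 0.453
grip_force: 62.1
```

```bash
cat >> plan.py <<'E'
X0=-.187
def slot(x,y):return loc(X0+x,y)
E
python3 - <<'E'
from plan import *
t=slot(.14,.07);plan([(*t,.18,None),(*t,.18,YAW+90),(*t,.035,YAW+90)])
E
```

```text
t 7.7 at [ 0.4689 -0.0227  0.1882] psi 20.0 tilt 0.2 w 0.45 grip 62.1 F [-0.1  0.4 -3.9]
-> (np.float64(0.546), np.float64(0.38), 0.18, np.float64(20.0)) off [0.4404, 0.2626, 0.0102] twist -0.0 | rows 11 per row [0.04, 0.0239, 0.0009] -0.0
-> (np.float64(0.546), np.float64(0.38), 0.18, 117.6) off [0.0, -0.0, 0.0] twist 1.831 | rows 12 per row [0.0, -0.0, 0.0] 0.1526
-> (np.float64(0.546), np.float64(0.38), 0.035, 117.6) off [0.0, -0.0, 0.1812] twist -0.0 | rows 4 per row [0.0, -0.0, 0.0453] -0.0
```

Run:
```python
from plan import *
t=slot(.128,.075);plan([(*t,.19,None),(*t,.19,YAW),(*t,.038,YAW)])
```

```text
t 7.7 at [ 0.4689 -0.0227  0.1882] psi 20.0 tilt 0.2 w 0.45 grip 62.1 F [-0.1  0.4 -3.9]
-> (np.float64(0.533), np.float64(0.379), 0.19, np.float64(20.0)) off [0.4446, 0.2469, -0.0023] twist -0.0 | rows 11 per row [0.0404, 0.0224, -0.0002] -0.0
-> (np.float64(0.533), np.float64(0.379), 0.19, 27.6) off [0.0, -0.0, 0.0] twist -0.169 | rows 2 per row [0.0, -0.0, 0.0] -0.0846
-> (np.float64(0.533), np.float64(0.379), 0.038, 27.6) off [0.0, -0.0, 0.19] twist -0.0 | rows 4 per row [0.0, -0.0, 0.0475] -0.0
```

Request:
move_arm --offset '[[0.0278,0.0154,0],[0.0278,0.0154,0],[0.0278,0.0154,0],[0.0278,0.0154,0],[0.0278,0.0154,0],[0.0278,0.0154,0],[0.0278,0.0154,0],[0.0278,0.0154,0]]' --twist '[[0,0,0],[0,0,0],[0,0,0],[0,0,0],[0,0,0],[0,0,0],[0,0,0],[0,0,0]]'

```text
time_s: 8.4
eef_pos: [0.4996, 0.1788, 0.1853]
eef_rot: [0.574, 0.819, -0.001, -0.001]
ft_force: [0.3, 0.4, -2.5]
gripper_width: 0.454
grip_force: 61.9
```

Request:
move_arm --offset '[[0.0278,0.0154,0],[0.0278,0.0154,0],[0.0278,0.0154,0],[0.0278,0.0154,0],[0.0278,0.0154,0],[0.0278,0.0154,0],[0.0278,0.0154,0],[0.0278,0.0154,0]]' --twist '[[0,0,0],[0,0,0],[0,0,0],[0,0,0],[0,0,0],[0,0,0],[0,0,0],[0,0,0]]'

```text
time_s: 9.07
eef_pos: [0.5317, 0.3794, 0.1847]
eef_rot: [0.574, 0.819, -0.002, -0.001]
ft_force: [0.3, 0.1, -3.7]
gripper_width: 0.452
grip_force: 61.9
```

Request:
move_arm --offset '[[0,0,0],[0,0,0],[0,0,0.03],[0,0,0.03],[0,0,0.03],[0,0,0.03],[0,0,0],[0,0,0]]' --twist '[[0,0,-0.085],[0,0,-0.085],[0,0,0],[0,0,0],[0,0,0],[0,0,0],[0,0,0],[0,0,0]]'

```text
time_s: 9.73
eef_pos: [0.5312, 0.3776, 0.0887]
eef_rot: [0.518, 0.855, -0.002, -0.001]
ft_force: [0.4, 0.9, -2.5]
gripper_width: 0.454
grip_force: 61.8
```

Run:
```python
from plan import *
t=slot(.128,.075);plan([(*t,.038,YAW)])
```

```text
t 9.7 at [0.5312 0.3776 0.0887] psi 27.6 tilt 0.3 w 0.45 grip 61.8 F [ 0.4  0.9 -2.5]
-> (np.float64(0.533), np.float64(0.379), 0.038, 27.6) off [0.0007, 0.0028, 0.0633] twist -0.0 | rows 2 per row [0.0003, 0.0014, 0.0317] -0.0002
```

Request:
move_arm --offset '[[0,0.002,0.022],[0,0,0.02],[0,0,0.012],[0,0,0.0085],[0,0,0],[0,0,0]]' --twist '[[0,0,0],[0,0,0],[0,0,0],[0,0,0],[0,0,0],[0,0,0]]'

```text
time_s: 10.23
eef_pos: [0.5344, 0.3795, 0.0416]
eef_rot: [0.518, 0.855, 0.0, 0.0]
ft_force: [0.9, 0.4, -2.6]
gripper_width: 0.458
grip_force: 62.0
```

Request:
move_arm --offset '[[0,0,0],[0,0,0],[0,0,0],[0,0,0]]' --twist '[[0,0,0],[0,0,0],[0,0,0],[0,0,0]]' --claw 0.62

```text
time_s: 10.57
eef_pos: [0.534, 0.3794, 0.0417]
eef_rot: [0.518, 0.855, 0.0, -0.0]
ft_force: [-3.6, -2.3, 3.5]
gripper_width: 0.621
grip_force: 0.0
```

Request:
move_arm --offset '[[0,0,-0.02],[0,0,-0.04],[0,0,-0.045],[0,0,-0.045],[0,0,-0.04],[0,0,-0.01]]' --twist '[[0,0,0],[0,0,0],[0,0,0],[0,0,0],[0,0,0],[0,0,0]]'

```text
time_s: 11.07
eef_pos: [0.5368, 0.3807, 0.2074]
eef_rot: [0.518, 0.855, 0.004, 0.002]
ft_force: [2.0, 1.1, 1.4]
gripper_width: 0.617
grip_force: 0.0
```

Run:
```python
from plan import *
from h import *
X=snap("wrist");P,d=X[2],X[1]
b=blob(P,d,slot(.128,.075),.05,.032,.07);print(b, "local",((np.array(b[0])-C)@rot(YAW)))
L=(P[...,:2]-C)@rot(YAW)
m=(d>0)&(abs(P[...,2]-.023)<.004)&(abs(L[...,1])<.12)&(L[...,0]<0);print("floor",np.percentile(L[m],[1,99],axis=0).round(3).tolist())
plan([(.590,-.031,.19,None),(.590,-.031,.19,-37)])
```

```text
([0.5345, 0.3801], [50, 40], -61.6, 0.0497, 1954) local [-0.05719224  0.07514857]
floor [[-0.186, -0.116], [-0.002, 0.119]]
t 11.1 at [0.5366 0.3807 0.2066] psi 27.6 tilt 0.5 w 0.62 grip 0.0 F [ 0.8 -0.2  1.6]
-> (0.59, -0.031, 0.19, np.float64(27.6)) off [-0.487, -0.179, 0.0207] twist -0.0 | rows 11 per row [-0.0443, -0.0163, 0.0019] -0.0
-> (0.59, -0.031, 0.19, -37) off [0.0, -0.0, 0.0] twist 1.435 | rows 10 per row [0.0, -0.0, 0.0] 0.1435
```

Request:
move_arm --offset '[[-0.0304,-0.0112,0],[-0.0304,-0.0112,0],[-0.0304,-0.0112,0],[-0.0304,-0.0112,0],[-0.0304,-0.0112,0],[-0.0304,-0.0112,0],[-0.0304,-0.0112,0],[-0.0304,-0.0112,0]]' --twist '[[0,0,0],[0,0,0],[0,0,0],[0,0,0],[0,0,0],[0,0,0],[0,0,0],[0,0,0]]' --claw 0.55

```text
time_s: 11.78
eef_pos: [0.5605, 0.1726, 0.2001]
eef_rot: [0.518, 0.855, -0.0, -0.0]
ft_force: [-0.0, 0.9, -0.1]
gripper_width: 0.553
grip_force: 0.0
```

Request:
move_arm --offset '[[-0.0304,-0.0112,0.002],[-0.0304,-0.0112,0.002],[-0.0304,-0.0112,0.002],[-0.0304,-0.0112,0.002],[-0.0304,-0.0112,0.002],[-0.0304,-0.0112,0.002],[-0.0304,-0.0112,0.002],[-0.0304,-0.0112,0.002]]' --twist '[[0,0,0],[0,0,0],[0,0,0],[0,0,0],[0,0,0],[0,0,0],[0,0,0],[0,0,0]]'

```text
time_s: 12.45
eef_pos: [0.5871, -0.0331, 0.1872]
eef_rot: [0.518, 0.855, -0.0, -0.0]
ft_force: [0.6, 0.5, 1.2]
gripper_width: 0.555
grip_force: 0.0
```

Request:
move_arm --offset '[[0,0,0],[0,0,0],[0,0,0],[0,0,0],[0,0,0],[0,0,0],[0,0,0],[0,0,0]]' --twist '[[0,0,0.1435],[0,0,0.1435],[0,0,0.1435],[0,0,0.1435],[0,0,0.1435],[0,0,0.1435],[0,0,0.1435],[0,0,0.1435]]'

```text
time_s: 13.12
eef_pos: [0.5871, -0.0319, 0.1873]
eef_rot: [0.841, 0.542, -0.0, 0.0]
ft_force: [-0.1, -0.4, -1.0]
gripper_width: 0.548
grip_force: 0.0
```

Request:
move_arm --offset '[[0,0,0],[0,0,0],[0,0,0],[0,0,0],[0,0,0]]' --twist '[[0,0,0.1435],[0,0,0.1435],[0,0,0],[0,0,0],[0,0,0]]'

```text
time_s: 13.53
eef_pos: [0.5871, -0.0318, 0.1877]
eef_rot: [0.894, 0.448, -0.0, 0.0]
ft_force: [-0.2, 0.4, 0.4]
gripper_width: 0.549
grip_force: 0.0
```

Run:
```python
from plan import *
from h import *
X=snap("wrist");P,d=X[2],X[1]
b=blob(P,d,(.59,-.031),.06,.006,.06);print(b)
print(blob(P,d,(.59,-.031),.06,.0115,.06))
plan([(*b[0],.19,b[2]-90),(*b[0],.004,b[2]-90)])
```

```text
([0.5929, -0.0295], [92, 17], 53.0, 0.0139, 1158)
([0.5917, -0.0299], [90, 16], 52.9, 0.0143, 867)
t 13.6 at [ 0.5872 -0.0319  0.1879] psi -36.8 tilt 0.0 w 0.55 grip 0.0 F [-0.4 -1.2  0.4]
-> (0.593, -0.029, 0.19, -37.0) off [0.0067, 0.004, -0.0026] twist 0.004 | rows 1 per row [0.0067, 0.004, -0.0026] 0.0042
-> (0.593, -0.029, 0.004, -37.0) off [0.0, -0.0, 0.2325] twist -0.0 | rows 5 per row [0.0, -0.0, 0.0465] -0.0
```

Request:
move_arm --offset '[[0.0067,0.004,0.035],[0,0,0.045],[0,0,0.045],[0,0,0.045],[0,0,0.035],[0,0,0.0235],[0,0,0],[0,0,0]]' --twist '[[0,0,0],[0,0,0],[0,0,0],[0,0,0],[0,0,0],[0,0,0],[0,0,0],[0,0,0]]'

```text
time_s: 14.25
eef_pos: [0.5925, -0.0298, 0.005]
eef_rot: [0.895, 0.447, -0.001, -0.0]
ft_force: [0.2, 0.2, 0.8]
gripper_width: 0.548
grip_force: 0.0
```

Request:
move_arm --offset '[[0,0,0],[0,0,0],[0,0,0],[0,0,0],[0,0,0],[0,0,0],[0,0,0]]' --twist '[[0,0,0],[0,0,0],[0,0,0],[0,0,0],[0,0,0],[0,0,0],[0,0,0]]' --claw 0 --squeeze 60

```text
time_s: 14.83
eef_pos: [0.594, -0.0296, 0.0072]
eef_rot: [0.895, 0.446, 0.001, 0.001]
ft_force: [-0.6, -0.0, 7.0]
gripper_width: 0.137
grip_force: 58.8
```

Request:
move_arm --offset '[[0,0,-0.02],[0,0,-0.04],[0,0,-0.05],[0,0,-0.05],[0,0,-0.04],[0,0,-0.02],[0,0,0],[0,0,0]]' --twist '[[0,0,0],[0,0,0],[0,0,0],[0,0,0],[0,0,0],[0,0,0],[0,0,0],[0,0,0]]'

```text
time_s: 15.5
eef_pos: [0.5933, -0.0292, 0.1827]
eef_rot: [0.895, 0.447, 0.001, 0.0]
ft_force: [-0.7, 0.3, -2.2]
gripper_width: 0.137
grip_force: 59.1
```

Run:
```python
from plan import *
t=slot(.05,.07)
plan([(*t,.18,None),(*t,.18,YAW+90),(*t,.029,YAW+90)])
```

```text
t 15.5 at [ 0.5933 -0.0292  0.1827] psi -36.9 tilt 0.2 w 0.14 grip 59.1 F [-0.7  0.3 -2.2]
-> (np.float64(0.466), np.float64(0.339), 0.18, np.float64(-36.9)) off [0.2718, -0.4034, 0.0034] twist -0.0 | rows 10 per row [0.0272, -0.0403, 0.0003] -0.0
-> (np.float64(0.466), np.float64(0.339), 0.18, 117.6) off [0.0, -0.0, 0.0] twist 0.566 | rows 4 per row [0.0, -0.0, 0.0] 0.1414
-> (np.float64(0.466), np.float64(0.339), 0.029, 117.6) off [0.0, -0.0, 0.1887] twist -0.0 | rows 4 per row [0.0, -0.0, 0.0472] -0.0
```

Request:
move_arm --offset '[[0.0194,-0.0288,0],[0.0194,-0.0288,0],[0.0194,-0.0288,0],[0.0194,-0.0288,0],[0.0194,-0.0288,0],[0.0194,-0.0288,0],[0.0194,-0.0288,0]]' --twist '[[0,0,0],[0,0,0],[0,0,0],[0,0,0],[0,0,0],[0,0,0],[0,0,0]]'

```text
time_s: 16.08
eef_pos: [0.5279, 0.1555, 0.18]
eef_rot: [0.895, 0.446, -0.001, -0.0]
ft_force: [1.1, 0.8, -1.0]
gripper_width: 0.136
grip_force: 59.1
```

Request:
move_arm --offset '[[0.0194,-0.0288,0],[0.0194,-0.0288,0],[0.0194,-0.0288,0],[0.0194,-0.0288,0],[0.0194,-0.0288,0],[0.0194,-0.0288,0],[0.0194,-0.0288,0],[0,0,0]]' --twist '[[0,0,0],[0,0,0],[0,0,0],[0,0,0],[0,0,0],[0,0,0],[0,0,0],[0,0,0]]'

```text
time_s: 16.75
eef_pos: [0.4622, 0.3444, 0.1791]
eef_rot: [0.893, 0.45, -0.002, -0.001]
ft_force: [0.1, 0.8, -1.3]
gripper_width: 0.137
grip_force: 59.1
```

Request:
move_arm --offset '[[0,0,0],[0,0,0],[0,0,0],[0,0,0],[0,0,0],[-0.0075,0,0.03],[0,0,0.03],[0,0,0]]' --twist '[[0,0,0.1132],[0,0,0.1132],[0,0,0.1132],[0,0,0.1132],[0,0,0.1132],[0,0,0],[0,0,0],[0,0,0]]'

```text
time_s: 17.42
eef_pos: [0.4575, 0.3341, 0.1287]
eef_rot: [0.971, 0.238, -0.004, 0.001]
ft_force: [-0.8, 0.3, -2.0]
gripper_width: 0.138
grip_force: 59.1
```

Run:
```python
from plan import *
t=slot(.056,.07)
plan([(*t,.031,YAW+90)])
```

```text
t 17.4 at [0.4575 0.3341 0.1287] psi -62.4 tilt 0.4 w 0.14 grip 59.1 F [-0.8  0.3 -2. ]
-> (np.float64(0.471), np.float64(0.341), 0.031, 117.6) off [0.0196, 0.0001, 0.1222] twist -0.001 | rows 3 per row [0.0065, 0.0, 0.0407] -0.0002
```

Request:
move_arm --offset '[[0.01,0,0.02],[0.0096,0,0.03],[0,0,0.03],[0,0,0.025],[0,0,0.0165],[0,0,0],[0,0,0]]' --twist '[[0,0,0],[0,0,0],[0,0,0],[0,0,0],[0,0,0],[0,0,0],[0,0,0]]'

```text
time_s: 18.0
eef_pos: [0.4746, 0.3421, 0.0361]
eef_rot: [0.971, 0.238, -0.001, 0.0]
ft_force: [0.0, -0.4, -0.4]
gripper_width: 0.136
grip_force: 59.1
```

Request:
move_arm --offset '[[0,0,0],[0,0,0],[0,0,0],[0,0,0]]' --twist '[[0,0,0],[0,0,0],[0,0,0],[0,0,0]]' --claw 0.4

```text
time_s: 18.33
eef_pos: [0.475, 0.3429, 0.037]
eef_rot: [0.971, 0.238, 0.001, -0.0]
ft_force: [0.2, 0.2, 0.2]
gripper_width: 0.398
grip_force: 0.0
```

Request:
move_arm --offset '[[0,0,-0.02],[0,0,-0.04],[0,0,-0.045],[0,0,-0.045],[0,0,-0.04],[0,0,-0.01]]' --twist '[[0,0,0],[0,0,0],[0,0,0],[0,0,0],[0,0,0],[0,0,0]]'

```text
time_s: 18.83
eef_pos: [0.4768, 0.3429, 0.2016]
eef_rot: [0.971, 0.238, 0.003, -0.001]
ft_force: [1.2, -0.7, -0.6]
gripper_width: 0.398
grip_force: 0.0
```

Run:
```python
from plan import *
from h import *
X=snap("wrist");P,d=X[2],X[1]
b=blob(P,d,slot(.056,.07),.055,.030,.05);print(b, "local",((np.array(b[0])-C)@rot(YAW)))
for n in("scene","side"):
    X=snap(n);P,d=X[2],X[1]
    for nm,c in(("bar",(.345,-.302)),("hh",(.434,-.381))):print(nm,blob(P,d,c,.05,.007,.06))
plan([(.434,-.3805,.19,None),(.434,-.3805,.19,41)])
```

```text
([0.4685, 0.3398], [103, 18], 26.9, 0.0359, 1199) local [-0.1343525   0.07001211]
bar ([0.3481, -0.3026], [72, 25], -4.4, 0.0244, 171)
hh ([0.4365, -0.3783], [76, 30], -45.7, 0.0249, 267)
bar ([0.3428, -0.3093], [70, 40], -6.3, 0.0245, 319)
hh ([0.4326, -0.3821], [73, 31], -47.8, 0.0263, 354)
t 19.0 at [0.4745 0.3429 0.1966] psi -62.4 tilt 0.1 w 0.4 grip 0.0 F [-0.  -0.8 -0.7]
-> (0.434, -0.381, 0.19, np.float64(-62.4)) off [-0.4635, 0.7782, 0.0082] twist -0.0 | rows 19 per row [-0.0244, 0.041, 0.0004] -0.0
-> (0.434, -0.381, 0.19, 41) off [0.0, -0.0, 0.0] twist 1.702 | rows 11 per row [0.0, -0.0, 0.0] 0.1547
```

Request:
move_arm --offset '[[-0.0193,0.0324,0],[-0.0193,0.0324,0],[-0.0193,0.0324,0],[-0.0193,0.0324,0],[-0.0193,0.0324,0],[-0.0193,0.0324,0],[-0.0193,0.0324,0],[-0.0193,0.0324,0]]' --twist '[[0,0,0],[0,0,0],[0,0,0],[0,0,0],[0,0,0],[0,0,0],[0,0,0],[0,0,0]]' --claw 0.7

```text
time_s: 19.65
eef_pos: [0.4596, 0.1004, 0.1947]
eef_rot: [0.971, 0.238, -0.001, 0.0]
ft_force: [0.5, 0.0, 0.3]
gripper_width: 0.7
grip_force: 0.0
```

Request:
move_arm --offset '[[-0.0193,0.0324,0],[-0.0193,0.0324,0],[-0.0193,0.0324,0],[-0.0193,0.0324,0],[-0.0193,0.0324,0],[-0.0193,0.0324,0],[-0.0193,0.0324,0],[-0.0193,0.0324,0]]' --twist '[[0,0,0],[0,0,0],[0,0,0],[0,0,0],[0,0,0],[0,0,0],[0,0,0],[0,0,0]]'

```text
time_s: 20.32
eef_pos: [0.4462, -0.1402, 0.1947]
eef_rot: [0.971, 0.238, -0.001, -0.001]
ft_force: [0.3, 0.0, -1.0]
gripper_width: 0.7
grip_force: 0.0
```

Request:
move_arm --offset '[[-0.0193,0.0324,0],[-0.0193,0.0324,0],[-0.0193,0.0324,0],[-0.0193,0.0324,0],[-0.0193,0.0324,0],[-0.0193,0.0324,0],[-0.0193,0.0324,0],[-0.0193,0.0324,0]]' --twist '[[0,0,0],[0,0,0],[0,0,0],[0,0,0],[0,0,0],[0,0,0],[0,0,0],[0,0,0]]'

```text
time_s: 20.98
eef_pos: [0.4329, -0.3809, 0.1942]
eef_rot: [0.971, 0.238, -0.001, -0.001]
ft_force: [0.1, 0.9, -0.2]
gripper_width: 0.702
grip_force: 0.0
```

Request:
move_arm --offset '[[0,0,0],[0,0,0],[0,0,0],[0,0,0],[0,0,0],[0,0,0],[0,0,0],[0,0,0]]' --twist '[[0,0,0.1418],[0,0,0.1418],[0,0,0.1418],[0,0,0.1418],[0,0,0.1418],[0,0,0.1418],[0,0,0.1418],[0,0,0.1418]]'

```text
time_s: 21.65
eef_pos: [0.4332, -0.3795, 0.1943]
eef_rot: [0.978, -0.206, -0.001, -0.001]
ft_force: [-0.3, -0.0, 0.6]
gripper_width: 0.703
grip_force: 0.0
```

Request:
move_arm --offset '[[0,0,0],[0,0,0],[0,0,0],[0,0,0],[0,0,0],[0,0,0],[0,0,0]]' --twist '[[0,0,0.1418],[0,0,0.1418],[0,0,0.1418],[0,0,0.1418],[0,0,0],[0,0,0],[0,0,0]]'

```text
time_s: 22.23
eef_pos: [0.4334, -0.38, 0.1953]
eef_rot: [0.911, -0.413, -0.001, -0.0]
ft_force: [-0.4, 0.1, -0.6]
gripper_width: 0.698
grip_force: 0.0
```

Run:
```python
from plan import *
from h import *
X=snap("wrist");P,d=X[2],X[1]
b=blob(P,d,(.434,-.3805),.055,.007,.05);print(b,blob(P,d,(.434,-.3805),.055,.02,.05))
print("bar",blob(P,d,(.345,-.303),.05,.018,.05))
cv2.imwrite("pics/w3.png",X[0][:,:,::-1])
plan([(*b[0],.19,b[2]+90),(*b[0],.006,b[2]+90)]);print(np.round(r.get_obs()["q"],2))
```

```text
([0.4351, -0.3809], [74, 28], -48.0, 0.027, 1625) ([0.435, -0.3808], [73, 28], -48.4, 0.0272, 1511)
bar ([0.3456, -0.3034], [71, 25], -4.9, 0.0243, 1162)
t 22.3 at [ 0.4335 -0.3802  0.1956] psi -138.9 tilt 0.1 w 0.7 grip 0.0 F [-0.2 -0.   0.5]
-> (0.435, -0.381, 0.19, 42.0) off [0.002, -0.0009, 0.007] twist -0.019 | rows 1 per row [0.002, -0.0009, 0.007] -0.0192
-> (0.435, -0.381, 0.006, 42.0) off [0.0, -0.0, 0.23] twist -0.0 | rows 5 per row [0.0, -0.0, 0.046] -0.0
[ 0.01  0.73  1.13  1.77 -0.73  1.13 -1.04]
```

View pics/w3.png

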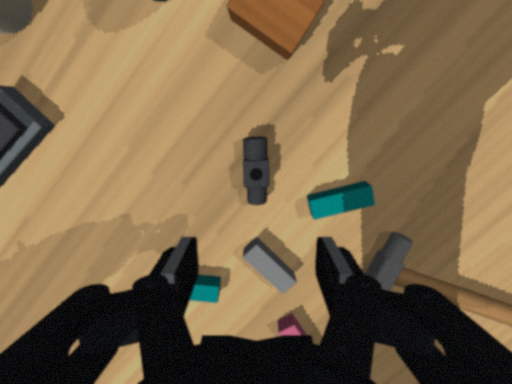

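The hammer head sits upright in the image at (256,170), with its long axis across the closing direction, and the space around it is clear.

Request:
move_arm --offset '[[0.002,-0.001,0.035],[0,0,0.045],[0,0,0.045],[0,0,0.045],[0,0,0.035],[0,0,0.0305],[0,0,0],[0,0,0]]' --twist '[[0,0,-0.02],[0,0,0],[0,0,0],[0,0,0],[0,0,0],[0,0,0],[0,0,0],[0,0,0]]'

```text
time_s: 22.95
eef_pos: [0.4348, -0.3808, 0.0075]
eef_rot: [0.913, -0.407, -0.001, -0.0]
ft_force: [0.0, -0.1, 0.7]
gripper_width: 0.7
grip_force: 0.0
```

Request:
move_arm --offset '[[0,0,0],[0,0,0],[0,0,0],[0,0,0],[0,0,0],[0,0,0],[0,0,0]]' --twist '[[0,0,0],[0,0,0],[0,0,0],[0,0,0],[0,0,0],[0,0,0],[0,0,0]]' --claw 0 --squeeze 70

```text
time_s: 23.53
eef_pos: [0.436, -0.3819, 0.0098]
eef_rot: [0.913, -0.408, 0.001, 0.0]
ft_force: [-0.9, 1.4, 8.8]
gripper_width: 0.311
grip_force: 68.9
```

Request:
move_arm --offset '[[0,0,-0.02],[0,0,-0.04],[0,0,-0.05],[0,0,-0.05],[0,0,-0.04],[0,0,-0.03],[0,0,0],[0,0,0]]' --twist '[[0,0,0],[0,0,0],[0,0,0],[0,0,0],[0,0,0],[0,0,0],[0,0,0],[0,0,0]]'

```text
time_s: 24.2
eef_pos: [0.4358, -0.3811, 0.1932]
eef_rot: [0.913, -0.407, 0.001, -0.0]
ft_force: [-1.0, 1.0, -4.2]
gripper_width: 0.309
grip_force: 70.1
```

Run:
```python
from plan import *
t=slot(.132,-.07)
plan([(*t,.19,None),(*t,.19,YAW-90),(*t,.034,YAW-90)])
```

```text
t 24.2 at [ 0.4358 -0.3811  0.1932] psi -138.1 tilt 0.2 w 0.31 grip 70.1 F [-1.   1.  -4.2]
-> (np.float64(0.604), np.float64(0.252), 0.19, np.float64(-138.1)) off [-0.4492, -0.6852, 0.004] twist -0.0 | rows 17 per row [-0.0264, -0.0403, 0.0002] -0.0
-> (np.float64(0.604), np.float64(0.252), 0.19, -62.4) off [0.0, -0.0, 0.0] twist -1.682 | rows 11 per row [0.0, -0.0, 0.0] -0.1529
-> (np.float64(0.604), np.float64(0.252), 0.034, -62.4) off [0.0, -0.0, 0.195] twist -0.0 | rows 4 per row [0.0, -0.0, 0.0487] -0.0
```

Request:
move_arm --offset '[[-0.0187,-0.0285,0],[-0.0187,-0.0285,0],[-0.0187,-0.0285,0],[-0.0187,-0.0285,0],[-0.0187,-0.0285,0],[-0.0187,-0.0285,0],[-0.0187,-0.0285,0],[-0.0187,-0.0285,0]]' --twist '[[0,0,0],[0,0,0],[0,0,0],[0,0,0],[0,0,0],[0,0,0],[0,0,0],[0,0,0]]'

```text
time_s: 24.87
eef_pos: [0.4908, -0.1681, 0.1904]
eef_rot: [0.913, -0.408, -0.001, -0.0]
ft_force: [0.2, -0.3, -3.5]
gripper_width: 0.312
grip_force: 69.9
```

Request:
move_arm --offset '[[-0.0187,-0.0285,0],[-0.0187,-0.0285,0],[-0.0187,-0.0285,0],[-0.0187,-0.0285,0],[-0.0187,-0.0285,0],[-0.0187,-0.0285,0],[-0.0187,-0.0285,0],[-0.0187,-0.0285,0]]' --twist '[[0,0,0],[0,0,0],[0,0,0],[0,0,0],[0,0,0],[0,0,0],[0,0,0],[0,0,0]]'

```text
time_s: 25.53
eef_pos: [0.5465, 0.0426, 0.1902]
eef_rot: [0.913, -0.408, -0.001, 0.0]
ft_force: [1.3, -1.2, -2.3]
gripper_width: 0.31
grip_force: 69.9
```

Request:
move_arm --offset '[[-0.0187,-0.0285,0],[-0.0187,-0.0285,0],[-0.0187,-0.0285,0],[-0.0187,-0.0285,0],[-0.0187,-0.0285,0],[-0.0187,-0.0285,0],[-0.0187,-0.0285,0],[-0.0187,-0.0285,0]]' --twist '[[0,0,0],[0,0,0],[0,0,0],[0,0,0],[0,0,0],[0,0,0],[0,0,0],[0,0,0]]'

```text
time_s: 26.2
eef_pos: [0.6024, 0.2532, 0.1897]
eef_rot: [0.913, -0.408, -0.001, 0.001]
ft_force: [0.6, 0.2, -2.7]
gripper_width: 0.306
grip_force: 69.9
```

Request:
move_arm --offset '[[0,0,0],[0,0,0],[0,0,0],[0,0,0],[0,0,0],[0,0,0],[0,0,0],[0,0,0]]' --twist '[[0,0,-0.1402],[0,0,-0.1402],[0,0,-0.1402],[0,0,-0.1402],[0,0,-0.1402],[0,0,-0.1402],[0,0,-0.1402],[0,0,-0.1402]]'

```text
time_s: 26.87
eef_pos: [0.6021, 0.2517, 0.1898]
eef_rot: [1.0, 0.023, -0.001, 0.0]
ft_force: [0.6, 0.2, -3.0]
gripper_width: 0.306
grip_force: 69.9
```

Request:
move_arm --offset '[[0,0,0],[0,0,0],[0,0,0],[0,0,0],[0,0,0.02],[0,0,0.03],[0,0,0.03],[0,0,0]]' --twist '[[0,0,-0.1402],[0,0,-0.1402],[0,0,-0.1402],[0,0,-0.1402],[0,0,0],[0,0,0],[0,0,0],[0,0,0]]'

```text
time_s: 27.53
eef_pos: [0.5994, 0.2516, 0.1217]
eef_rot: [0.971, 0.238, -0.005, 0.0]
ft_force: [-1.6, 0.6, -3.9]
gripper_width: 0.309
grip_force: 69.9
```

Run:
```python
from plan import *
t=slot(.132,-.07)
plan([(*t,.034,YAW-90)])
```

```text
t 27.5 at [0.5994 0.2516 0.1217] psi -62.4 tilt 0.5 w 0.31 grip 69.9 F [-1.6  0.6 -3.9]
-> (np.float64(0.604), np.float64(0.252), 0.034, -62.4) off [0.0052, 0.0016, 0.1096] twist -0.0 | rows 3 per row [0.0017, 0.0005, 0.0365] -0.0
```

Request:
move_arm --offset '[[0.0015,0.0015,0.02],[0,0,0.03],[0,0,0.03],[0,0,0.02],[0,0,0.0125],[0,0,0],[0,0,0]]' --twist '[[0,0,0],[0,0,0],[0,0,0],[0,0,0],[0,0,0],[0,0,0],[0,0,0]]'

```text
time_s: 28.12
eef_pos: [0.6049, 0.2509, 0.038]
eef_rot: [0.971, 0.238, -0.0, 0.0]
ft_force: [0.3, -0.5, -4.0]
gripper_width: 0.311
grip_force: 70.0
```

Request:
move_arm --offset '[[0,0,0],[0,0,0],[0,0,0],[0,0,0]]' --twist '[[0,0,0],[0,0,0],[0,0,0],[0,0,0]]' --claw 0.5

```text
time_s: 28.45
eef_pos: [0.6054, 0.2513, 0.0389]
eef_rot: [0.971, 0.238, 0.001, -0.0]
ft_force: [-0.1, 0.4, 0.3]
gripper_width: 0.5
grip_force: 0.0
```

Request:
move_arm --offset '[[0,0,-0.02],[0,0,-0.04],[0,0,-0.045],[0,0,-0.045],[0,0,-0.04],[0,0,-0.01]]' --twist '[[0,0,0],[0,0,0],[0,0,0],[0,0,0],[0,0,0],[0,0,0]]'

```text
time_s: 28.95
eef_pos: [0.6071, 0.2506, 0.2039]
eef_rot: [0.971, 0.238, 0.004, -0.0]
ft_force: [0.6, -0.4, -0.5]
gripper_width: 0.499
grip_force: 0.0
```

Run:
```python
from plan import *
from h import *
X=snap("wrist");P,d=X[2],X[1]
b=blob(P,d,slot(.132,-.07),.05,.030,.06);print(b, "local",((np.array(b[0])-C)@rot(YAW)))
for n in("scene","side"):
    X=snap(n);P,d=X[2],X[1];print("bar",blob(P,d,(.345,-.303),.05,.015,.06))
plan([(.3456,-.3034,.19,None),(.3456,-.3034,.19,85)])
```

```text
([0.6049, 0.2514], [73, 27], 27.7, 0.0491, 1728) local [-0.0544297  -0.07152187]
bar ([0.347, -0.3025], [72, 25], -4.6, 0.0247, 144)
bar ([0.3434, -0.3049], [70, 27], -7.3, 0.025, 275)
t 29.1 at [0.6049 0.2513 0.1983] psi -62.4 tilt 0.1 w 0.5 grip 0.0 F [-0.3  0.2  0. ]
-> (0.346, -0.303, 0.19, np.float64(-62.4)) off [-0.6085, 0.4643, 0.0103] twist -0.0 | rows 16 per row [-0.038, 0.029, 0.0006] -0.0
-> (0.346, -0.303, 0.19, 85) off [0.0, -0.0, 0.0] twist 0.724 | rows 5 per row [0.0, -0.0, 0.0] 0.1449
```

Request:
move_arm --offset '[[-0.0254,0.0193,0],[-0.0254,0.0193,0],[-0.0254,0.0193,0],[-0.0254,0.0193,0],[-0.0254,0.0193,0],[-0.0254,0.0193,0],[-0.0254,0.0193,0],[-0.0254,0.0193,0]]' --twist '[[0,0,0],[0,0,0],[0,0,0],[0,0,0],[0,0,0],[0,0,0],[0,0,0],[0,0,0]]' --claw 0.6

```text
time_s: 29.77
eef_pos: [0.5162, 0.0656, 0.1961]
eef_rot: [0.971, 0.239, -0.001, 0.0]
ft_force: [0.3, -1.3, 0.3]
gripper_width: 0.602
grip_force: 0.0
```

Request:
move_arm --offset '[[-0.0254,0.0193,0],[-0.0254,0.0193,0],[-0.0254,0.0193,0],[-0.0254,0.0193,0],[-0.0254,0.0193,0],[-0.0254,0.0193,0],[-0.0254,0.0193,0],[-0.0254,0.0193,0]]' --twist '[[0,0,0],[0,0,0],[0,0,0],[0,0,0],[0,0,0],[0,0,0],[0,0,0],[0,0,0]]'

```text
time_s: 30.43
eef_pos: [0.4295, -0.1188, 0.1965]
eef_rot: [0.971, 0.239, -0.001, -0.0]
ft_force: [0.9, 0.0, -0.5]
gripper_width: 0.599
grip_force: 0.0
```

Request:
move_arm --offset '[[-0.0254,0.0193,0],[-0.0254,0.0193,0],[-0.0254,0.0193,0],[-0.0254,0.0193,0],[-0.0254,0.0193,0],[-0.0254,0.0193,0],[-0.0254,0.0193,0],[-0.0254,0.0193,0]]' --twist '[[0,0,0],[0,0,0],[0,0,0],[0,0,0],[0,0,0],[0,0,0],[0,0,0],[0,0,0]]'

```text
time_s: 31.1
eef_pos: [0.3429, -0.3032, 0.1964]
eef_rot: [0.971, 0.239, -0.001, -0.001]
ft_force: [0.7, -1.2, 0.5]
gripper_width: 0.599
grip_force: 0.0
```

Request:
move_arm --offset '[[0,0,0],[0,0,0],[0,0,0],[0,0,0],[0,0,0],[0,0,0],[0,0,0],[0,0,0]]' --twist '[[0,0,0.121],[0,0,0.121],[0,0,0.121],[0,0,0.121],[0,0,0.121],[0,0,0.121],[0,0,0],[0,0,0]]'

```text
time_s: 31.77
eef_pos: [0.3437, -0.3025, 0.1967]
eef_rot: [0.999, -0.043, -0.001, -0.0]
ft_force: [-0.1, 0.1, 0.9]
gripper_width: 0.597
grip_force: 0.0
```

Run:
```python
from plan import *
from h import *
X=snap("wrist");P,d=X[2],X[1]
b=blob(P,d,(.3456,-.3034),.05,.008,.05);print(b,blob(P,d,(.3456,-.3034),.05,.02,.05))
plan([(*b[0],.19,b[2]+90),(*b[0],.006,b[2]+90)]);print(np.round(r.get_obs()["q"],2))
```

```text
([0.3461, -0.3033], [69, 23], -4.9, 0.0244, 1427) ([0.3461, -0.3033], [69, 23], -4.9, 0.0244, 1402)
t 31.8 at [ 0.3438 -0.3027  0.197 ] psi -94.9 tilt 0.1 w 0.6 grip 0.0 F [-0.2 -0.1 -0.6]
-> (0.346, -0.303, 0.19, 85.1) off [0.0029, 0.0005, 0.0087] twist 0.0 | rows 1 per row [0.0029, 0.0005, 0.0087] 0.0001
-> (0.346, -0.303, 0.006, 85.1) off [0.0, -0.0, 0.23] twist -0.0 | rows 5 per row [0.0, -0.0, 0.046] -0.0
[-0.11  0.51  1.11  2.05 -0.58  0.93 -0.34]
```

Request:
move_arm --offset '[[0.003,0,0.035],[0,0,0.045],[0,0,0.045],[0,0,0.045],[0,0,0.035],[0,0,0.033],[0,0,0],[0,0,0]]' --twist '[[0,0,0],[0,0,0],[0,0,0],[0,0,0],[0,0,0],[0,0,0],[0,0,0],[0,0,0]]'

```text
time_s: 32.48
eef_pos: [0.3457, -0.303, 0.007]
eef_rot: [0.999, -0.044, -0.001, -0.001]
ft_force: [-0.3, 0.5, 0.5]
gripper_width: 0.6
grip_force: 0.0
```

Request:
move_arm --offset '[[0,0,0],[0,0,0],[0,0,0],[0,0,0],[0,0,0],[0,0,0],[0,0,0]]' --twist '[[0,0,0],[0,0,0],[0,0,0],[0,0,0],[0,0,0],[0,0,0],[0,0,0]]' --claw 0 --squeeze 70

```text
time_s: 33.07
eef_pos: [0.3472, -0.304, 0.0091]
eef_rot: [0.999, -0.044, 0.001, 0.001]
ft_force: [-1.8, 0.3, 10.4]
gripper_width: 0.256
grip_force: 68.9
```

Request:
move_arm --offset '[[0,0,-0.02],[0,0,-0.04],[0,0,-0.05],[0,0,-0.05],[0,0,-0.04],[0,0,-0.03],[0,0,0],[0,0,0]]' --twist '[[0,0,0],[0,0,0],[0,0,0],[0,0,0],[0,0,0],[0,0,0],[0,0,0],[0,0,0]]'

```text
time_s: 33.73
eef_pos: [0.3472, -0.3032, 0.1929]
eef_rot: [0.999, -0.044, 0.002, 0.0]
ft_force: [-0.1, 1.1, -2.8]
gripper_width: 0.26
grip_force: 69.9
```

Run:
```python
from plan import *
t=slot(.05,-.07)
plan([(*t,.19,None),(*t,.19,YAW-90),(*t,.034,YAW-90)])
```

```text
t 33.7 at [ 0.3472 -0.3032  0.1929] psi -95.0 tilt 0.2 w 0.26 grip 69.9 F [-0.1  1.1 -2.8]
-> (np.float64(0.531), np.float64(0.214), 0.19, np.float64(-95.0)) off [0.1725, -0.6648, 0.0036] twist -0.0 | rows 14 per row [0.0123, -0.0475, 0.0003] -0.0
-> (np.float64(0.531), np.float64(0.214), 0.19, -62.4) off [0.0, -0.0, 0.0] twist -0.725 | rows 5 per row [0.0, -0.0, 0.0] -0.1449
-> (np.float64(0.531), np.float64(0.214), 0.034, -62.4) off [0.0, -0.0, 0.195] twist -0.0 | rows 4 per row [0.0, -0.0, 0.0487] -0.0
```

Request:
move_arm --offset '[[0.0072,-0.0277,0],[0.0072,-0.0277,0],[0.0072,-0.0277,0],[0.0072,-0.0277,0],[0.0072,-0.0277,0],[0.0072,-0.0277,0],[0.0072,-0.0277,0],[0.0072,-0.0277,0]]' --twist '[[0,0,0],[0,0,0],[0,0,0],[0,0,0],[0,0,0],[0,0,0],[0,0,0],[0,0,0]]'

```text
time_s: 34.4
eef_pos: [0.4076, -0.1293, 0.1905]
eef_rot: [0.999, -0.044, -0.001, -0.0]
ft_force: [0.1, 0.3, -2.8]
gripper_width: 0.258
grip_force: 69.9
```

Request:
move_arm --offset '[[0.0072,-0.0277,0],[0.0072,-0.0277,0],[0.0072,-0.0277,0],[0.0072,-0.0277,0],[0.0072,-0.0277,0],[0.0072,-0.0277,0],[0.0072,-0.0277,0],[0.0072,-0.0277,0]]' --twist '[[0,0,0],[0,0,0],[0,0,0],[0,0,0],[0,0,0],[0,0,0],[0,0,0],[0,0,0]]'

```text
time_s: 35.07
eef_pos: [0.4691, 0.043, 0.1904]
eef_rot: [0.999, -0.044, -0.001, 0.0]
ft_force: [0.3, -0.8, -2.1]
gripper_width: 0.263
grip_force: 69.9
```

Request:
move_arm --offset '[[0.0072,-0.0277,0],[0.0072,-0.0277,0],[0.0072,-0.0277,0],[0.0072,-0.0277,0],[0.0072,-0.0277,0],[0.0072,-0.0277,0],[0.0072,-0.0277,0],[0.0072,-0.0277,0]]' --twist '[[0,0,0],[0,0,0],[0,0,0],[0,0,0],[0,0,0],[0,0,0],[0,0,0],[0,0,0]]'

```text
time_s: 35.73
eef_pos: [0.5307, 0.2152, 0.19]
eef_rot: [0.999, -0.044, -0.001, 0.0]
ft_force: [0.4, 0.0, -2.4]
gripper_width: 0.264
grip_force: 69.9
```

Request:
move_arm --offset '[[0,0,0],[0,0,0],[0,0,0],[0,0,0],[0,0,0],[0,0,0],[0,0,0],[0,0,0]]' --twist '[[0,0,-0.121],[0,0,-0.121],[0,0,-0.121],[0,0,-0.121],[0,0,-0.121],[0,0,-0.12],[0,0,0],[0,0,0]]'

```text
time_s: 36.4
eef_pos: [0.5307, 0.214, 0.1906]
eef_rot: [0.972, 0.237, -0.001, -0.0]
ft_force: [-0.0, -0.3, -1.2]
gripper_width: 0.259
grip_force: 69.9
```

Run:
```python
from plan import *
t=slot(.05,-.07)
plan([(*t,.034,YAW-90)])
```

```text
t 36.4 at [0.5307 0.214  0.1906] psi -62.6 tilt 0.1 w 0.26 grip 69.9 F [-0.  -0.3 -1.2]
-> (np.float64(0.531), np.float64(0.214), 0.034, -62.4) off [0.0006, -0.0004, 0.1957] twist -0.005 | rows 4 per row [0.0002, -0.0001, 0.0489] -0.0013
```

Request:
move_arm --offset '[[0,0,0.03],[0,0,0.04],[0,0,0.04],[0,0,0.035],[0,0,0.03],[0,0,0.0195],[0,0,0],[0,0,0]]' --twist '[[0,0,0],[0,0,0],[0,0,0],[0,0,0],[0,0,0],[0,0,0],[0,0,0],[0,0,0]]'

```text
time_s: 37.07
eef_pos: [0.5309, 0.2135, 0.0348]
eef_rot: [0.972, 0.236, -0.001, 0.0]
ft_force: [0.2, 0.3, -2.4]
gripper_width: 0.258
grip_force: 69.9
```

Request:
move_arm --offset '[[0,0,0],[0,0,0],[0,0,0],[0,0,0]]' --twist '[[0,0,0],[0,0,0],[0,0,0],[0,0,0]]' --claw 0.5

```text
time_s: 37.4
eef_pos: [0.5317, 0.2143, 0.0364]
eef_rot: [0.971, 0.238, 0.0, -0.0]
ft_force: [0.4, -0.1, -0.2]
gripper_width: 0.495
grip_force: 0.0
```

Request:
move_arm --offset '[[0,0,-0.02],[0,0,-0.04],[0,0,-0.045],[0,0,-0.045],[0,0,-0.04],[0,0,-0.02],[0,0,0]]' --twist '[[0,0,0],[0,0,0],[0,0,0],[0,0,0],[0,0,0],[0,0,0],[0,0,0]]'

```text
time_s: 37.98
eef_pos: [0.5333, 0.214, 0.208]
eef_rot: [0.971, 0.238, 0.003, -0.001]
ft_force: [0.8, 0.4, 0.8]
gripper_width: 0.502
grip_force: 0.0
```

Run:
```python
from plan import *
from h import *
X=snap("wrist");P,d=X[2],X[1]
cv2.imwrite("pics/w4.png",X[0][:,:,::-1])
b=blob(P,d,slot(.05,-.07),.045,.030,.06);print(b, "local",((np.array(b[0])-C)@rot(YAW)))
for n in("scene","side"):cv2.imwrite(f"pics/{n}2.png",cv2.resize(snap(n)[0][:,:,::-1],(800,600)))
t=loc(-.30,0);plan([(*t,.19,None),(*t,.19,YAW)]);print(np.round(r.get_obs()["q"],2))
```

```text
([0.53, 0.2137], [70, 24], 27.9, 0.0464, 1531) local [-0.13827261 -0.07023087]
t 38.1 at [0.5309 0.2144 0.2033] psi -62.5 tilt 0.0 w 0.5 grip 0.0 F [-0.1 -0.4 -0.1]
-> (np.float64(0.354), np.float64(0.201), 0.19, np.float64(-62.5)) off [-0.2037, -0.0874, 0.0166] twist -0.0 | rows 5 per row [-0.0407, -0.0175, 0.0033] -0.0
-> (np.float64(0.354), np.float64(0.201), 0.19, 27.6) off [0.0, -0.0, 0.0] twist 1.999 | rows 13 per row [0.0, -0.0, 0.0] 0.1538
[-1.07  0.67  1.06  1.77 -0.66  1.1  -0.88]
```

View pics/scene2.png

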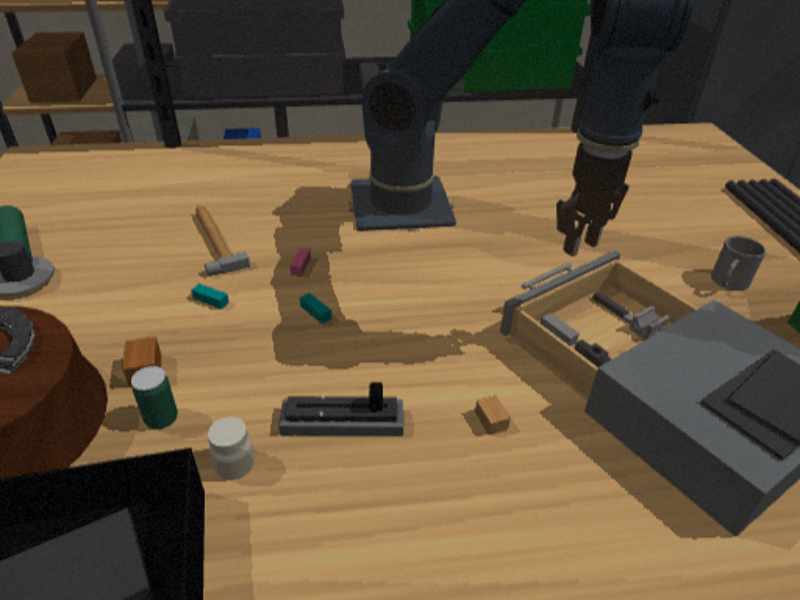

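View pics/side2.png

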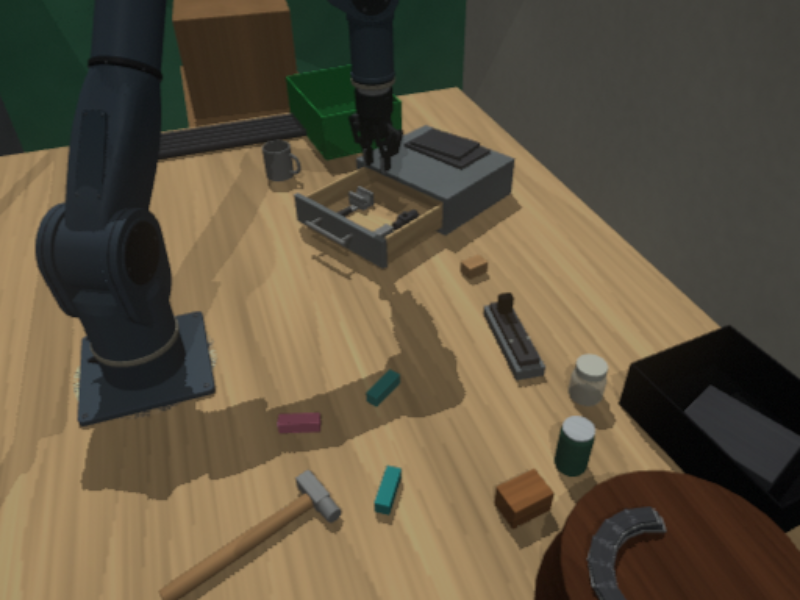

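All four items are in the drawer (scene view around (600,330)), and there is no collar or brush on the bench. I'll push the handle shut with closed fingers.

Run:
```python
from plan import *
t=loc(-.277,0);e=loc(-.072,0);plan([(*t,.19,None),(*t,.047,YAW-90),(*e,.047,YAW-90)])
```

```text
t 38.1 at [0.5309 0.2144 0.2033] psi -62.5 tilt 0.0 w 0.5 grip 0.0 F [-0.1 -0.4 -0.1]
-> (np.float64(0.375), np.float64(0.212), 0.19, np.float64(-62.5)) off [-0.1749, -0.0874, 0.0166] twist -0.0 | rows 4 per row [-0.0437, -0.0218, 0.0042] -0.0
-> (np.float64(0.375), np.float64(0.212), 0.047, -62.4) off [0.0, -0.0, 0.1788] twist -0.001 | rows 4 per row [0.0, -0.0, 0.0447] -0.0003
-> (np.float64(0.556), np.float64(0.307), 0.047, -62.4) off [0.2563, 0.0, 0.0] twist -0.0 | rows 6 per row [0.0427, 0.0, 0.0] -0.0
```

Request:
move_arm --offset '[[-0.0292,-0.0146,0],[-0.0292,-0.0146,0],[-0.0292,-0.0146,0],[-0.0292,-0.0146,0],[-0.0292,-0.0146,0],[-0.0292,-0.0146,0],[0,0,0],[0,0,0]]' --twist '[[0,0,0],[0,0,0],[0,0,0],[0,0,0],[0,0,0],[0,0,0],[0,0,0],[0,0,0]]' --claw 0 --squeeze 30

```text
time_s: 38.8
eef_pos: [0.3731, 0.2119, 0.203]
eef_rot: [0.971, 0.239, -0.001, -0.0]
ft_force: [0.5, 0.1, 0.5]
gripper_width: -0.002
grip_force: 0.0
```

Run:
```python
from plan import *
t=loc(-.277,0);e=loc(-.072,0);plan([(*t,.19,YAW-90),(*t,.047,YAW-90),(*e,.047,YAW-90)])
```

```text
t 38.8 at [0.3731 0.2119 0.203 ] psi -62.4 tilt 0.1 w -0.0 grip 0.0 F [0.5 0.1 0.5]
-> (np.float64(0.375), np.float64(0.212), 0.19, -62.4) off [0.0014, 0.0011, 0.0162] twist 0.001 | rows 1 per row [0.0014, 0.0011, 0.0162] 0.0007
-> (np.float64(0.375), np.float64(0.212), 0.047, -62.4) off [0.0, -0.0, 0.1788] twist -0.0 | rows 4 per row [0.0, -0.0, 0.0447] -0.0
-> (np.float64(0.556), np.float64(0.307), 0.047, -62.4) off [0.2563, 0.0, 0.0] twist -0.0 | rows 6 per row [0.0427, 0.0, 0.0] -0.0
```

Request:
move_arm --offset '[[0,0.001,0.03],[0,0,0.04],[0,0,0.04],[0,0,0.035],[0,0,0.03],[0,0,0.02],[0,0,0],[0,0,0]]' --twist '[[0,0,0],[0,0,0],[0,0,0],[0,0,0],[0,0,0],[0,0,0],[0,0,0],[0,0,0]]'

```text
time_s: 39.47
eef_pos: [0.3757, 0.2099, 0.0472]
eef_rot: [0.971, 0.237, -0.001, 0.001]
ft_force: [-0.5, -0.5, -0.4]
gripper_width: -0.001
grip_force: 0.0
```

Request:
move_arm --offset '[[0.006,0,0],[0.01,0,0],[0.014,0,0],[0.017,0,0],[0.018,0,0],[0.018,0,0],[0.018,0,0],[0.018,0,0]]' --twist '[[0,0,0],[0,0,0],[0,0,0],[0,0,0],[0,0,0],[0,0,0],[0,0,0],[0,0,0]]'

```text
time_s: 40.13
eef_pos: [0.4606, 0.2556, 0.0487]
eef_rot: [0.971, 0.238, 0.0, 0.0]
ft_force: [-0.4, -0.6, -0.3]
gripper_width: 0.001
grip_force: 0.8
```

Request:
move_arm --offset '[[0.018,0,0],[0.018,0,0],[0.018,0,0],[0.018,0,0],[0.018,0,0],[0.016,0,0],[0.013,0,0],[0.01,0,0]]' --twist '[[0,0,0],[0,0,0],[0,0,0],[0,0,0],[0,0,0],[0,0,0],[0,0,0],[0,0,0]]'

```text
time_s: 40.8
eef_pos: [0.5524, 0.3036, 0.0488]
eef_rot: [0.971, 0.239, 0.001, 0.0]
ft_force: [-0.8, -0.4, 0.6]
gripper_width: -0.0
grip_force: 0.5
```

Request:
move_arm --offset '[[0.004,0,0],[0,0,0],[0,0,0]]' --twist '[[0,0,0],[0,0,0],[0,0,0]]'

```text
time_s: 41.05
eef_pos: [0.5538, 0.3039, 0.0481]
eef_rot: [0.971, 0.238, 0.0, 0.0]
ft_force: [-0.1, -0.2, 1.0]
gripper_width: -0.003
grip_force: 0.0
```

Run:
```python
from plan import *
from h import *
print((np.array(r.get_obs()["eef_pos"][:2])-C)@rot(YAW))
e=loc(-.066,0);plan([(*e,.047,YAW-90)])
X=snap("wrist");P,d=X[2],X[1];L=(P[...,:2]-C)@rot(YAW)
m=(d>0)&(P[...,2]>.06)&(P[...,2]<.075)&(L[...,0]>-.12)&(abs(L[...,1])>.02)&(abs(L[...,1])<.055)&(L[...,0]<-.0)
print(np.histogram(L[m][:,0],np.arange(-.1,.01,.005)))
m=(d>0)&(P[...,2]>.08)&(P[...,2]<.093)&(L[...,0]>-.12)&(abs(L[...,1])<.13)&(L[...,0]<.0)
print("panel top",np.percentile(L[m][:,0],[5,95]))
```

```text
[-0.07539804 -0.00133459]
t 41.0 at [0.5538 0.3039 0.0481] psi -62.5 tilt 0.0 w -0.0 grip 0.0 F [-0.1 -0.2  1. ]
-> (np.float64(0.562), np.float64(0.309), 0.047, -62.4) off [0.0117, -0.0017, 0.0013] twist -0.001 | rows 1 per row [0.0117, -0.0017, 0.0013] -0.0013
(array([   0,    0,    0,    0,    0,    0,    0,    0,  949, 1924, 1079,
        407,  423,  436,  454,  220,    0,    0,    0,    0,    0]), array([-1.00000000e-01, -9.50000000e-02, -9.00000000e-02, -8.50000000e-02,
       -8.00000000e-02, -7.50000000e-02, -7.00000000e-02, -6.50000000e-02,
       -6.00000000e-02, -5.50000000e-02, -5.00000000e-02, -4.50000000e-02,
       -4.00000000e-02, -3.50000000e-02, -3.00000000e-02, -2.50000000e-02,
       -2.00000000e-02, -1.50000000e-02, -1.00000000e-02, -5.00000000e-03,
        8.32667268e-17,  5.00000000e-03]))
panel top [-0.01938628 -0.00503791]
```

Request:
move_arm --offset '[[0.004,0,0],[0.004,0,0],[0.003,0,0],[0,0,0],[0,0,0]]' --twist '[[0,0,0],[0,0,0],[0,0,0],[0,0,0],[0,0,0]]'

```text
time_s: 41.52
eef_pos: [0.5619, 0.308, 0.0478]
eef_rot: [0.971, 0.238, 0.0, 0.0]
ft_force: [-0.1, 0.3, 0.2]
gripper_width: -0.0
grip_force: 0.0
```

Request:
move_arm --offset '[[0.003,0,0],[0,0,0],[0,0,0]]' --twist '[[0,0,0],[0,0,0],[0,0,0]]'

```text
time_s: 41.77
eef_pos: [0.5632, 0.3087, 0.0476]
eef_rot: [0.971, 0.238, -0.001, 0.0]
ft_force: [-3.2, -1.9, 2.3]
gripper_width: -0.004
grip_force: 2.1
```

Request:
move_arm --offset '[[0.003,0,0],[0,0,0],[0,0,0]]' --twist '[[0,0,0],[0,0,0],[0,0,0]]'

```text
time_s: 42.02
eef_pos: [0.5634, 0.3088, 0.0474]
eef_rot: [0.971, 0.238, -0.003, 0.0]
ft_force: [-12.2, -5.8, 7.0]
gripper_width: -0.006
grip_force: 6.4
```

Request:
move_arm --offset '[[-0.01,0,0],[-0.025,0,0],[-0.02,0,0],[0,0,-0.03],[0,0,-0.045],[0,0,-0.05],[0,0,-0.05],[0,0,-0.02]]' --twist '[[0,0,0],[0,0,0],[0,0,0],[0,0,0],[0,0,0],[0,0,0],[0,0,0],[0,0,0]]'

```text
time_s: 42.68
eef_pos: [0.5292, 0.2897, 0.2091]
eef_rot: [0.971, 0.238, 0.003, -0.0]
ft_force: [1.0, -0.3, -0.3]
gripper_width: 0.001
grip_force: 0.0
```

Run:
```python
from plan import *
from h import *
for n in("wrist","scene"):
    X=snap(n);P,d=X[2],X[1];L=(P[...,:2]-C)@rot(YAW)
    m=(d>0)&(P[...,2]>.062)&(P[...,2]<.075)&(L[...,0]>-.12)&(abs(L[...,1])<.05)&(L[...,0]<-.035)
    print("handle",np.percentile(L[m][:,0],[3,50,97]).round(4))
plan([(.671,-.17,.2,None),(.671,-.17,.2,-6)])
```

```text
handle [-0.0532 -0.0475 -0.0395]
handle [-0.0522 -0.0456 -0.0389]
t 42.8 at [0.529  0.2902 0.2075] psi -62.5 tilt 0.4 w -0.0 grip 0.0 F [ 0.5 -1.   0.3]
-> (0.671, -0.17, 0.2, np.float64(-62.5)) off [-0.1087, 0.5922, 0.0094] twist -0.0 | rows 13 per row [-0.0084, 0.0456, 0.0007] -0.0
-> (0.671, -0.17, 0.2, -6) off [0.0, -0.0, 0.0] twist -1.255 | rows 9 per row [0.0, -0.0, 0.0] -0.1394
```

Request:
move_arm --offset '[[-0.0068,0.037,0],[-0.0068,0.037,0],[-0.0068,0.037,0],[-0.0068,0.037,0],[-0.0068,0.037,0],[-0.0068,0.037,0],[-0.0068,0.037,0],[-0.0068,0.037,0]]' --twist '[[0,0,0],[0,0,0],[0,0,0],[0,0,0],[0,0,0],[0,0,0],[0,0,0],[0,0,0]]'

```text
time_s: 43.45
eef_pos: [0.5979, 0.0587, 0.2028]
eef_rot: [0.971, 0.238, -0.0, -0.0]
ft_force: [0.8, -0.1, 0.2]
gripper_width: 0.003
grip_force: 0.0
```

Request:
move_arm --offset '[[-0.0068,0.037,0],[-0.0068,0.037,0],[-0.0068,0.037,0],[-0.0068,0.037,0],[-0.0068,0.037,0],[-0.0068,0.037,0],[-0.0068,0.037,0],[-0.0068,0.037,0]]' --twist '[[0,0,0],[0,0,0],[0,0,0],[0,0,0],[0,0,0],[0,0,0],[0,0,0],[0,0,0]]' --claw 0.62

```text
time_s: 44.12
eef_pos: [0.6689, -0.1714, 0.2025]
eef_rot: [0.971, 0.238, -0.0, -0.0]
ft_force: [-0.1, 1.2, 0.4]
gripper_width: 0.622
grip_force: 0.0
```

Request:
move_arm --offset '[[0,0,0],[0,0,0],[0,0,0],[0,0,0],[0,0,0],[0,0,0],[0,0,0],[0,0,0]]' --twist '[[0,0,-0.1395],[0,0,-0.1395],[0,0,-0.1395],[0,0,-0.1395],[0,0,-0.1395],[0,0,-0.1395],[0,0,-0.1395],[0,0,-0.1395]]'

```text
time_s: 44.78
eef_pos: [0.6686, -0.1698, 0.2025]
eef_rot: [0.777, 0.63, 0.0, -0.0]
ft_force: [0.4, 0.1, 0.2]
gripper_width: 0.621
grip_force: 0.0
```

Request:
move_arm --offset '[[0,0,0],[0,0,0],[0,0,0],[0,0,0]]' --twist '[[0,0,-0.139],[0,0,0],[0,0,0],[0,0,0]]'

```text
time_s: 45.12
eef_pos: [0.6686, -0.1701, 0.2032]
eef_rot: [0.744, 0.668, 0.0, -0.0]
ft_force: [-0.5, 0.6, -0.3]
gripper_width: 0.621
grip_force: 0.0
```

Run:
```python
from plan import *
from h import *
X=snap("wrist");P,d=X[2],X[1];np.savez("pics/dim.npz",im=X[0],d=d,P=P)
cv2.imwrite("pics/w5.png",cv2.resize(X[0][:,:,::-1],(800,600),interpolation=cv2.INTER_CUBIC))
print("grip",blob(P,d,(.676,-.13),.06,.07,.09))
hsv=cv2.cvtColor(X[0],cv2.COLOR_RGB2HSV)
m=(hsv[...,1]<60)&(hsv[...,2]>130)&(d>0)&(abs(P[...,2]-.038)<.006)&(np.hypot(P[...,0]-.671,P[...,1]+.18)<.11)
n,l,st,c=cv2.connectedComponentsWithStats(m.astype(np.uint8))
for i in range(1,n):
    q=P[l==i];print(st[i].tolist(),q.mean(0).round(4))
plan([])
```

```text
grip ([0.6771, -0.129], [27, 20], -6.7, 0.0784, 682)
[242, 212, 5, 4, 18] [ 0.6503 -0.2092  0.0393]
[273, 212, 6, 4, 20] [ 0.6844 -0.2129  0.0397]
t 45.2 at [ 0.6686 -0.1702  0.2033] psi -6.2 tilt 0.0 w 0.62 grip 0.0 F [-0.3  0.6 -0.7]
```

View pics/w5.png

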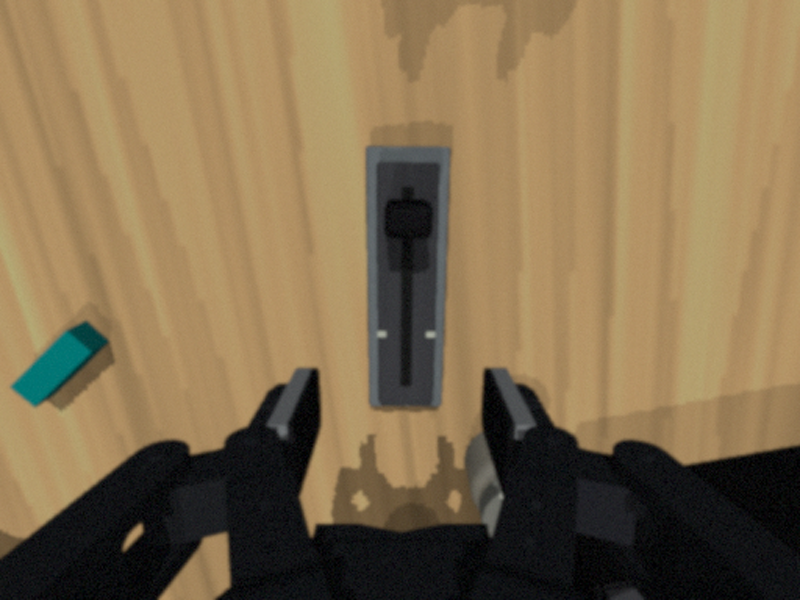

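The white marks are at (381,334) and (430,334), and the grip is at (408,217). I'll grip across the track, about 83 mm from the mark.

Run:
```python
from plan import *
plan([(.6771,-.129,.203,-6.4),(.6771,-.129,.052,-6.4),(.6674,-.2110,.052,-6.4)])
```

```text
t 45.2 at [ 0.6686 -0.1702  0.2033] psi -6.2 tilt 0.0 w 0.62 grip 0.0 F [-0.3  0.6 -0.7]
-> (0.677, -0.129, 0.203, -6.4) off [0.0523, 0.005, 0.0003] twist 0.005 | rows 2 per row [0.0262, 0.0025, 0.0002] 0.0026
-> (0.677, -0.129, 0.052, -6.4) off [0.0, -0.0, 0.1888] twist -0.0 | rows 4 per row [0.0, -0.0, 0.0472] -0.0
-> (0.667, -0.211, 0.052, -6.4) off [-0.1032, -0.0006, 0.0] twist -0.0 | rows 3 per row [-0.0344, -0.0002, 0.0] -0.0
```

Request:
move_arm --offset '[[0.026,0.0025,0],[0.0263,0.0025,0.02],[0,0,0.035],[0,0,0.04],[0,0,0.04],[0,0,0.03],[0,0,0.0235],[0,0,0]]' --twist '[[0,0,0.005],[0,0,0],[0,0,0],[0,0,0],[0,0,0],[0,0,0],[0,0,0],[0,0,0]]'

```text
time_s: 45.83
eef_pos: [0.6747, -0.128, 0.0484]
eef_rot: [0.745, 0.667, -0.002, -0.003]
ft_force: [-0.8, 0.4, -0.2]
gripper_width: 0.62
grip_force: 0.0
```

Request:
move_arm --offset '[[0,0,0],[0,0,0],[0,0,0],[0,0,0],[0,0,0],[0,0,0],[0,0,0],[0,0,0]]' --twist '[[0,0,0],[0,0,0],[0,0,0],[0,0,0],[0,0,0],[0,0,0],[0,0,0],[0,0,0]]' --claw 0 --squeeze 25

```text
time_s: 46.5
eef_pos: [0.6773, -0.1296, 0.0545]
eef_rot: [0.745, 0.668, 0.0, 0.001]
ft_force: [-4.2, 0.4, 6.5]
gripper_width: 0.318
grip_force: 27.2
```

Run:
```python
from plan import *
plan([(.6674,-.2110,.052,-6.4)])
```

```text
t 46.5 at [ 0.6773 -0.1296  0.0545] psi -6.2 tilt 0.1 w 0.32 grip 27.2 F [-4.2  0.4  6.5]
-> (0.667, -0.211, 0.052, -6.4) off [-0.1025, -0.0012, 0.0031] twist 0.003 | rows 3 per row [-0.0342, -0.0004, 0.001] 0.0011
```

Request:
move_arm --offset '[[-0.01,0,0],[-0.017,0,0],[-0.02,0,0],[-0.02,0,0],[-0.018,0,0],[-0.012,0,0],[-0.0055,0,0],[0,0,0]]' --twist '[[0,0,0],[0,0,0],[0,0,0],[0,0,0],[0,0,0],[0,0,0],[0,0,0],[0,0,0]]'

```text
time_s: 47.17
eef_pos: [0.6677, -0.213, 0.0545]
eef_rot: [0.745, 0.667, -0.0, 0.001]
ft_force: [-5.5, -0.5, 8.7]
gripper_width: 0.322
grip_force: 27.4
```

Request:
move_arm --offset '[[0,0,0],[0,0,0],[0,0,0]]' --twist '[[0,0,0],[0,0,0],[0,0,0]]'

```text
time_s: 47.42
eef_pos: [0.6679, -0.2119, 0.0545]
eef_rot: [0.745, 0.667, -0.0, 0.001]
ft_force: [-5.5, -0.4, 7.5]
gripper_width: 0.326
grip_force: 27.4
```

Run:
```python
from plan import *
plan([(.6674,-.2110,.052,-6.4)])
```

```text
t 47.4 at [ 0.6679 -0.2119  0.0545] psi -6.3 tilt 0.1 w 0.33 grip 27.4 F [-5.5 -0.4  7.5]
-> (0.667, -0.211, 0.052, -6.4) off [0.001, -0.0007, 0.0031] twist 0.003 | rows 1 per row [0.001, -0.0007, 0.0031] 0.0027
```

Request:
move_arm --offset '[[0,0,0],[0,0,0],[0,0,0],[0,0,0]]' --twist '[[0,0,0],[0,0,0],[0,0,0],[0,0,0]]' --claw 0.62

```text
time_s: 47.75
eef_pos: [0.6687, -0.2103, 0.0531]
eef_rot: [0.744, 0.668, 0.0, 0.0]
ft_force: [-0.6, 1.1, -1.0]
gripper_width: 0.617
grip_force: 0.0
```

Request:
move_arm --offset '[[0,0,-0.02],[0,0,-0.04],[0,0,-0.045],[0,0,-0.04],[0,0,-0.02],[0,0,0],[0,0,0],[0,0,0]]' --twist '[[0,0,0],[0,0,0],[0,0,0],[0,0,0],[0,0,0],[0,0,0],[0,0,0],[0,0,0]]'

```text
time_s: 48.42
eef_pos: [0.6679, -0.2101, 0.184]
eef_rot: [0.744, 0.668, -0.0, -0.001]
ft_force: [0.1, -0.2, -0.7]
gripper_width: 0.624
grip_force: 0.0
```

Run:
```python
from plan import *
from h import *
X=snap("wrist");P,d=X[2],X[1]
cv2.imwrite("pics/w6.png",cv2.resize(X[0][100:300,150:400][:,:,::-1],(750,600),interpolation=cv2.INTER_CUBIC))
g=blob(P,d,(.6674,-.211),.03,.07,.09);print("grip",g)
hsv=cv2.cvtColor(X[0],cv2.COLOR_RGB2HSV)
m=(hsv[...,1]<70)&(hsv[...,2]>110)&(d>0)&(abs(P[...,2]-.038)<.008)&(np.hypot(P[...,0]-.667,P[...,1]+.21)<.035)
n,l,st,c=cv2.connectedComponentsWithStats(m.astype(np.uint8))
for i in range(1,n):
    q=P[l==i];print(st[i].tolist(),q.mean(0).round(4))
u=rot(83.7)[:,0];print("along err (grip - old mark)",(np.array(g[0])-[.6674,-.2110])@u)
plan([])
X=snap("side");P,d=X[2],X[1];print(blob(P,d,(.6674,-.211),.03,.072,.09))
```

```text
grip ([0.6678, -0.2105], [27, 19], -6.3, 0.0784, 710)
[237, 180, 5, 5, 22] [ 0.6502 -0.2085  0.0393]
[272, 181, 5, 5, 20] [ 0.6849 -0.2131  0.0394]
along err (grip - old mark) 0.0005408742021640035
t 48.5 at [ 0.6677 -0.21    0.1836] psi -6.2 tilt 0.1 w 0.62 grip 0.0 F [-0.1 -0.3 -1.1]
([0.6633, -0.2144], [26, 22], -2.1, 0.0793, 56)
```

View pics/w6.png

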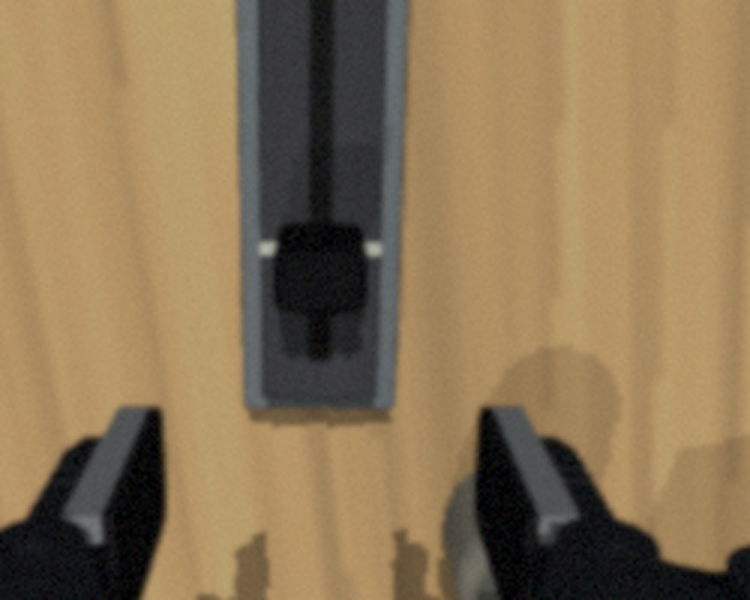

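The grip is within 0.5 mm of the marks (the offset in the view is parallax). I'll check the drawer once more, then hand in.

Run:
```python
from plan import *
from h import *
for n in("scene","side"):
    X=snap(n);P,d=X[2],X[1];L=(P[...,:2]-C)@rot(YAW)
    m=(d>0)&(P[...,2]>.06)&(P[...,2]<.075)&(L[...,0]>-.12)&(abs(L[...,1])<.05)&(L[...,0]<-.03)
    print(n,np.percentile(L[m][:,0],[3,50,97]).round(4))
print(r.finish_job())
```

```text
scene [-0.0521 -0.0452 -0.0363]
side [-0.059  -0.0543 -0.0359]
the job is handed in; nothing more can be done
None
```

The job is handed in: the bar, V-block, chisel and hammer head are in the drawer (I saw no collar or brush on the bench), the drawer is pushed shut, and then the dimmer was set to within about 0.5 mm of its mark.

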